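# Load the shaker and lay its retaining bar

## Robot

A 6-joint arm with a two-finger parallel gripper is mounted at the origin on the work surface. World frame = base frame: x ahead of the robot, y to its left, z up, the work surface at z = 0. Lengths are in m, angles in degrees, forces in N, time in s.
With the tool pointing down it reaches from about 0.325 to 0.85 m from the base axis. Payload 15.5 kg.
Tool frame: the origin (TCP) lies on the centre line of the jaws, within the pads' length; the fingertips stand robot.tcp_to_tips ahead of it and the grasp point (between the pads) lies 2 mm behind it (robot.tcp_to_tips is the distance from the TCP to the fingertips, in m); y points along the fingers, z is the direction in which the jaws open and shut, and the axes are right-handed (so a half turn about y gives the same grasp; the last joint's range is limited). The gripper opens to 91 mm and grips with 3 to 60 N. Pads are 32 mm wide; open, the fingers measure 118 mm over their backs; the gripper's body (76 mm by 178 mm) begins 60 mm behind the grasp point.
Start: joints at [65.002, 28.281, 77.091, -0, 74.628, -5.472], TCP at [0.209, 0.589, 0.231] pointing down, gripper open.
Joint ranges: [-166.48, 166.48], [-47.26, 123.95], [12.59, 153.08], [-70.14, 250.14], [6.76, 159.57], [-176.63, 176.63]. Speed limits (degrees/s): [108.29, 108.29, 147.25, 172.46, 172.46, 172.46].

## Interface

Orientations are given as [roll, pitch, yaw] about the fixed x, y, z axes, in that order (R = Rz(yaw) Ry(pitch) Rx(roll)).
In Python, from cell import robot, camera, nets gives the robot as it stands.
- The arm moves only by the tool step_arm, never from a script. Its argument "deltas" is a list of rows, each a list of 2 entries, a list of its own where there are three numbers: the shift along the tool's x, y, z in mm, then the turn, a rotation vector about the tool's x, y, z in degrees. A call has exactly 5 rows; each row is the pose to reach, as a shift and turn from the pose commanded when the call began, along the tool's axes at that moment; what a row does not reach only later rows make up. A row lasts 1/10 s, in which the tool goes at most 50 mm and 8.59 degrees, less where a joint would pass 70% of its speed; a pose out of reach is approached as far as the arm can. A call with a gripper value outside its range is refused whole. "hand" is the opening, from -1 (shut) to 1 (fully open), so that 0 is half open, set as the call begins (left out, the last holds). The fingers move at their own pace and stop on an object; "grip_force" is the grip in N (left out, the last holds). Time passes only in rows, so rows that repeat a pose let the fingers close, or fill a call up. It gives the time, the measured TCP pose, the force and the opening at its end, in the units of the state.
- robot.sense(): the state, without advancing time (a new reading comes with each control period).
- camera(name): name is "scene" or "side" or "wrist"; returns a dict with "pixels" (480x640x3 uint8, red, green, blue), "mtx" (3x3 intrinsics, pixels), "origin" and "orientation" of the camera in the world. Camera axes: x right, y down, z forward; pixel columns grow to the right and rows downward; lengths in m; the calibration is good to about 2 mm. A picture is of the moment at which its call begins. There is no depth.
- robot.sign_off(): hands the job in, once; it reports no verdict.
Trained networks look in the newest picture that a camera, given by its name, has taken for a name from the list of things; names that differ only in an ending like _2 or _b are one class to them, and where a whole thing is asked for, a point or a joint stands for the part that bears it (a point fixed in the world has none). Each returns a list of dicts, best first, with "p" (0 to 1); they miss things now and then, are a little off and sometimes report something else, mostly with a low value. They report only what shows in the picture. A call takes as long as a camera call. They do not tell look-alikes from the thing itself.
- nets.spot_in(camera, name): "point" ([column, row] in pixels, amid what is visible of it).
- nets.trace(camera, name): "region" (480x640 bool, what is visible of it) and "point" ([column, row] in pixels, amid what is visible of it).
The state is a dict: "clock": time; "q": joint angles; "joint_velocities": joint speeds; "effort": joint torques, N m; "tcp_pos": TCP position; "eef_rot": TCP orientation; "force": force on the tool from outside, world axes, zero at the start; "ft_torque": the same for the moment, N m; "finger_gap": finger opening in m.
Only numpy, scipy, OpenCV 4.12 (cv2) and the standard library are available. Lean on these libraries where they do the work, as an engineer would, in place of code of your own. Each camera call takes 0.05 s, during which the arm holds its last target.

## Task

Load the second amber blue-capped bottle, the one on the bench, on the shaker: stand it on the deck against the far bar, beside the bottle already there and just as far out on the other side, so that the middle stays free. Then lay the loose black retaining bar across the two notched side rails, both ends right down in the pair of slots nearest in front of the bottles, so that neither can slide away. Lower the bottle and the bar into place rather than dropping them, do not knock any bottle over, and leave everything else on the bench where it is.

Things in the scene. Friction and masses are not known exactly. Their poses are not given: they have to be found in the camera images.
- shaker: Bench orbital shaker, fixed, its deck does not move: cream housing 270 x 250 mm with a blue top edge and a dark control panel on the -x front. Origin at the centre of its underside; its x points from the panel to the far side, y to the left, z up. A silver notched rail stands along each side of the deck, a black bar is fixed across the far end.
- deck (a point): Centre of the shaker deck's top, 100 mm above the shaker's origin, axes as the shaker's. The deck is 212 x 212 mm with a grey rubber mat; the clear width between the rails is 176 mm (y = -88 to +88).
- far_bar (a point): Middle of the underside of the fixed far bar: shaker frame (84, 0, 140) mm. Same shape as the loose bar, screwed into the last slots. Its face towards the bottles is at shaker x = 74, its top at z = 164 mm, so a bottle touching it has its axis at x = 46 mm.
- slot_left (a point): Middle of the floor of the left (+y) slot for the loose bar: shaker frame (0, 93, 146) mm. Each rail is 10 mm thick, centred at y = +93 or -93, with upward-open slots 17 mm wide every 28 mm from x = -84 to +84. The teeth between are straight for 11 mm above the slot floor, then pointed; their tips are at z = 163 mm.
- slot_right (a point): Middle of the floor of the right (-y) slot for the loose bar: shaker frame (0, -93, 146) mm. These two slots at x = 0 are the nearest free ones in front of bottles standing against the far bar; a bar seated here leaves the bottles 8 mm of play.
- bar: Loose retaining bar, about 220 g: black sleeve 166 long, 20 wide, 24 mm high with an orange band near each end, and a 12 x 12 mm steel tang at each end, 200 mm over all. Origin mid-underside of the sleeve; y along the bar, x across, z up; same either way round. Seated, its origin is 140 mm above the shaker's; the sleeve has 5 mm to spare at each rail. Starts left or right of the shaker.
- bottle: Amber glass bottle to be loaded, about 260 g, standing on the bench left or right of the shaker: body 56 mm diameter, straight to 62 mm, blue screw cap 50 mm diameter from 76 to 104 mm height (the top). Origin at the centre of its underside, z up. Yaw does not matter.
- loaded_bottle: The same kind of bottle, loose, already standing on the left (+y) half of the shaker's deck against the far bar, its axis about 50 to 58 mm left of the shaker's middle line. Origin at the centre of its underside.
- rack: Bystander: blue tube rack 200 x 70 x 64 mm with capped tubes up to 98 mm high; its long side is x. On the other side of the shaker from the bar. Origin at the centre of its underside.
- dispenser: Bystander: white pump bottle with a red label, 64 mm diameter, 155 mm high. On the other side of the shaker from the bottle to be loaded. Origin at the centre of its underside.
- dish_stack: Bystander: stack of four Petri dishes, 90 mm diameter, 60 mm high, far out on the right (-y). Origin at the centre of its underside.
- dish_one: Bystander: single Petri dish, 90 mm diameter, 15 mm high, beyond the shaker. Origin at the centre of its underside.
- dish_two: Bystander: single Petri dish, 90 mm diameter, 15 mm high, far out on the left (+y). Origin at the centre of its underside.
Mind the look-alikes: they are no part of the job. Leave any yellow look-alike of the bottle alone.

How it is judged:
By the outcome, as a careful person would: the job done as asked, in the order asked, and still so for the second after the job is handed in, with the robot touching nothing.
It also fails if it takes over 64 s, if anything falls off the work surface, if the arm or the gripper's body presses on something with over 40 N, if the wrist force passes 120 N, or if a joint passes its speed limit or range.

## Working session

There is one attempt and no reset: what is moved stays moved. The work goes in short steps, Python scripts to look and compute and a tool call to move; the robot and the scene stay as the last step left them, time stands still between calls to the robot, and variables do not carry over. Pictures are saved under pics/ and viewed, and the job is handed in when it is done.

Besides the shell and the picture viewer there is one more tool, called after "Request:" by a JSON object that holds its "op" and its "data", one argument or row to a line. step_arm: Moves the arm, as the interface text tells. Its arguments: {"type":"object","properties":{"deltas":{"type":"array","items":{"type":"array"}},"hand":{"type":"number"},"grip_force":{"type":"number"}},"required":["deltas"]}

```bash
ls -la; mkdir -p pics; cat > h.py <<'E'
import numpy as np, cv2
from cell import robot, camera, nets
from scipy.spatial.transform import Rotation as R
def Rm(o):
    o=np.array(o,float)
    if o.shape==(3,3): return o
    return R.from_euler('xyz',o,degrees=True).as_matrix()
E
python3 - <<'E'
from h import *
s=robot.sense(); print(s); print(robot.tcp_to_tips)
for n in ["scene","side","wrist"]:
    c=camera(n); print(n,c['mtx'],c['origin'],c['orientation'])
    cv2.imwrite(f'pics/{n}0.png',c['pixels'][:,:,::-1])
    for t in ["shaker","bar","bottle","loaded_bottle","rack","dispenser"]:
        print(t,[(np.round(d['point']).tolist(),round(d['p'],2)) for d in nets.spot_in(n,t)])
E
```

```text
total 12
drwxr-xr-x  3 agent agent 4096 Dec  6 09:50 .
drwxr-xr-x 23 root  root  4096 Dec  6 09:50 ..
drwxr-xr-x  2 agent agent 4096 Dec  6 09:50 pics
{'clock': 0.0, 'q': array([ 6.50018302e+01,  2.83150047e+01,  7.71270822e+01, -1.14978035e-04,
        7.46273123e+01, -5.47155075e+00]), 'joint_velocities': array([ 0.01083506, -0.1074962 ,  0.07094834, -0.05317186,  0.0700141 ,
        0.02064458]), 'effort': array([ 2.36271204e-03, -8.78796172e+01, -3.81870317e+01,  7.07542221e-02,
        5.29445603e-02, -9.73487113e-05]), 'tcp_pos': array([0.20874882, 0.58873437, 0.23033723]), 'eef_rot': array([-9.00690935e+01,  6.50699043e-03, -1.95265924e+01]), 'force': array([-0.31747305,  0.48544315,  0.17306602]), 'ft_torque': array([-0.02476516,  0.01662598, -0.00439932]), 'finger_gap': 0.09118140933982953}
0.017
scene [[505.86349174   0.         316.00424719]
 [  0.         505.86349174 244.32744407]
 [  0.           0.           1.        ]] [ 1.19956082 -0.24987796  0.96846276] [-143.13673447    0.94031632   66.53218219]
shaker [([322.0, 238.0], 0.82)]
bar [([414.0, 180.0], 0.87)]
bottle 
[... 218 characters left out ...]
7652]
 [  0.         479.51873046 237.64758862]
 [  0.           0.           1.        ]] [ 0.17329908 -0.74776248  0.70588426] [-123.9664812     1.37872827  -32.28048295]
shaker [([266.0, 269.0], 0.86)]
bar [([192.0, 236.0], 0.87)]
bottle [([256.0, 199.0], 0.86), ([302.0, 199.0], 0.78), ([287.0, 184.0], 0.69)]
loaded_bottle [([275.0, 215.0], 0.59)]
rack [([315.0, 418.0], 0.58)]
dispenser [([398.0, 336.0], 0.68)]
wrist [[415.06369045   0.         320.4881525 ]
 [  0.         415.06369045 237.02708365]
 [  0.           0.           1.        ]] [0.1406571  0.61414246 0.38533406] [ 1.65011087e+02 -4.33206554e-03  7.04541001e+01]
shaker []
bar []
bottle []
loaded_bottle []
rack []
dispenser []
```

View pics/scene0.png

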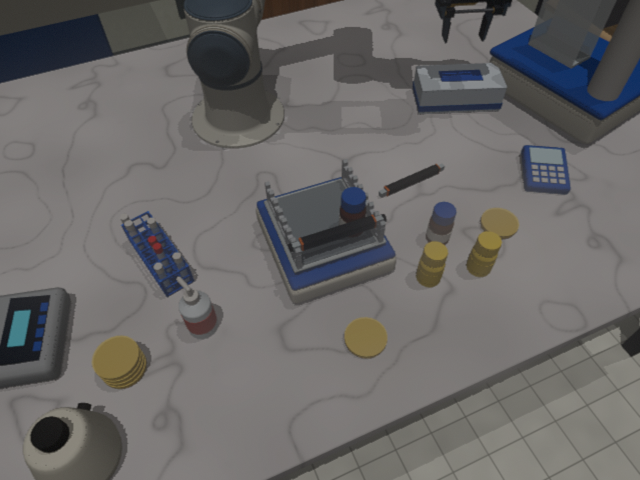

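View pics/side0.png

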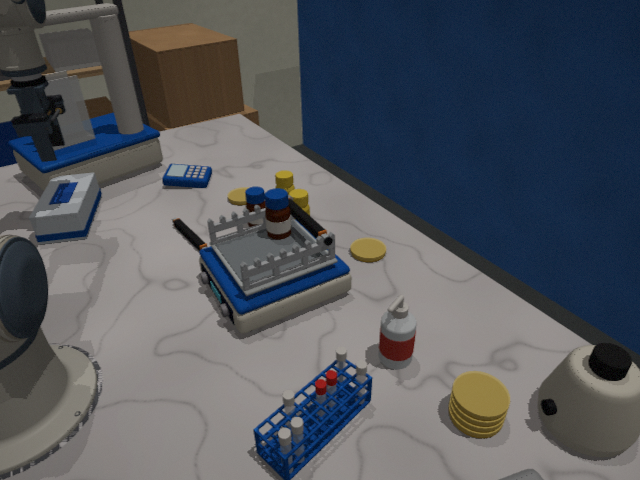

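View pics/wrist0.png

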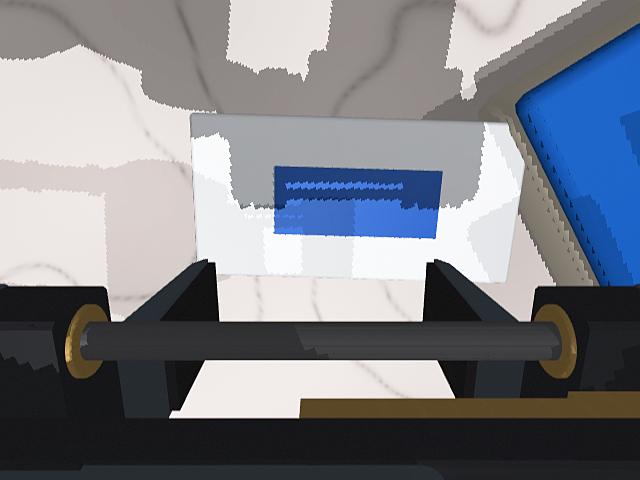

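The scene picture shows the bench bottle at (443,222), with yellow look-alikes at (432,265) and (485,253). The loaded bottle is at (353,205), the bar at (411,180) and the shaker near (322,238). Next I triangulate roughly.

```bash
cat >> h.py <<'E'
def ray(c,p):
    d=np.linalg.inv(c['mtx'])@np.array([p[0],p[1],1.]); d=Rm(c['orientation'])@d
    return np.array(c['origin'],float),d/np.linalg.norm(d)
def onz(c,p,z):
    o,d=ray(c,p); return o+d*(z-o[2])/d[2]
def tri(obs):
    A=np.zeros((3,3));b=np.zeros(3)
    rs=[ray(c,p) for c,p in obs]
    for o,d in rs:
        M=np.eye(3)-np.outer(d,d);A+=M;b+=M@o
    x=np.linalg.solve(A,b)
    return x,[np.linalg.norm((np.eye(3)-np.outer(d,d))@(x-o))*1000 for o,d in rs]
def proj(c,X):
    X=np.atleast_2d(X); Y=(X-np.array(c['origin']))@Rm(c['orientation']); p=Y@np.array(c['mtx']).T
    return p[:,:2]/p[:,2:]
import pickle
E
python3 - <<'E'
from h import *
C={}
for n in ["scene","side"]:
    c=camera(n); C[n]=c
    for t in ["bar","bottle","shaker"]:
        r=nets.trace(n,t)
        c['tr_'+t]=[(d['point'],d['p'],d['region']) for d in r]
    im=c['pixels'][:,:,::-1]
    if n=="scene": cr=im[150:310,240:470]
    else: cr=im[170:330,160:360]
    cv2.imwrite(f'pics/{n}_crop.png',cv2.resize(cr,None,fx=3.4 if n=='scene' else 3.7,fy=3.4 if n=='scene' else 3.7,interpolation=cv2.INTER_CUBIC)[:600,:800])
pickle.dump(C,open('C.pkl','wb'))
a,b=C['scene'],C['side']
print('bar',tri([(a,(414,180)),(b,(192,236))]))
print('bot',tri([(a,(443,223)),(b,(256,203))]))
print('load',tri([(a,(353,207)),(b,(276,215))]))
for t in ['bar','bottle']:
    for n in C:
        print(t,n,[(np.round(p[0]),p[2].sum()) for p in C[n]['tr_'+t]])
E
```

```text
bar (array([0.44939789, 0.33499935, 0.00751341]), [np.float64(5.05088374449357), np.float64(5.050883744493454)])
bot (array([0.63196866, 0.29987055, 0.06072747]), [np.float64(0.8576651842608118), np.float64(0.8576651842606694)])
load (array([0.57953218, 0.08769406, 0.15236537]), [np.float64(6.02622511781803), np.float64(6.026225117818042)])
bar scene [(array([414., 179.]), np.int64(699))]
bar side [(array([186., 234.]), np.int64(413))]
bottle scene [(array([443., 222.]), np.int64(979)), (array([487., 256.]), np.int64(1051)), (array([434., 265.]), np.int64(1092))]
bottle side [(array([256., 199.]), np.int64(457)), (array([301., 198.]), np.int64(325)), (array([283., 180.]), np.int64(361))]
```

View pics/scene_crop.png

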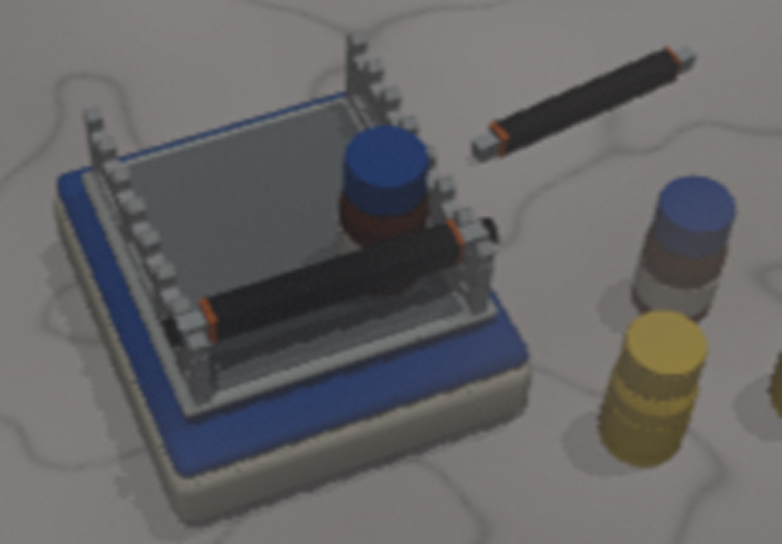

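View pics/side_crop.png

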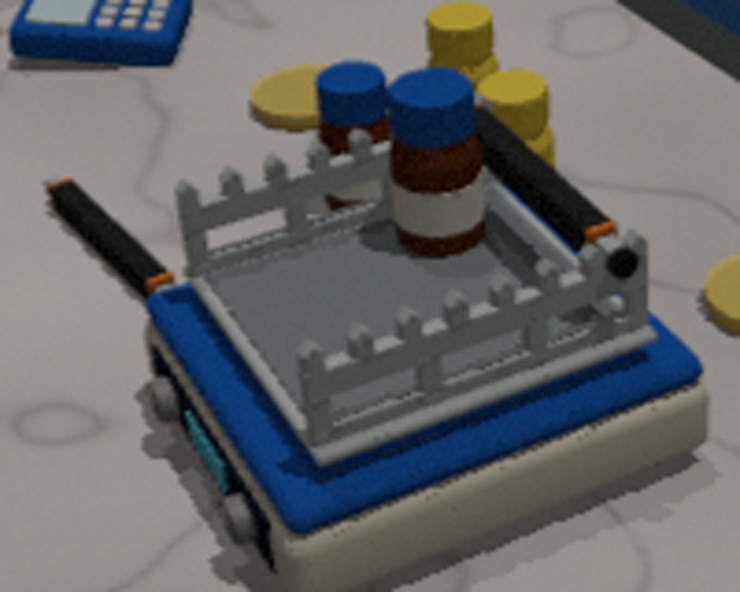

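```bash
cat >> h.py <<'E'
def S2W(p,P):  # shaker mm -> world
    x,y,t=p; P=np.atleast_2d(P)/1000.
    c,s=np.cos(t),np.sin(t)
    return np.c_[x+c*P[:,0]-s*P[:,1], y+s*P[:,0]+c*P[:,1], P[:,2]]
E
python3 - <<'E'
from h import *
from scipy.optimize import least_squares
C=pickle.load(open('C.pkl','rb'))
o=[('scene',(93,112),(-98,-93,163)),('scene',(355,36),(-98,93,163)),('scene',(205,300),(74,-83,164)),('scene',(458,223),(74,83,164)),
('side',(312,345),(-98,-93,163)),('side',(187,182),(-98,93,163)),('side',(638,235),(98,-93,163))]
def px(n,p): return np.array(p)/3.4+[240,150] if n=='scene' else np.array(p)/3.7+[160,170]
def f(p): return np.concatenate([(proj(C[n],S2W(p[:3],P))[0]-px(n,q)) for n,q,P in o])
r=least_squares(f,[.52,.06,0.0],loss='soft_l1'); p=r.x
print(p,np.degrees(p[2])); print(np.round(r.fun,1))
np.save('sh0.npy',p)
for n,s,off in [('scene',3.4,(240,150)),('side',3.7,(160,170))]:
    im=cv2.imread(f'pics/{n}_crop.png')
    P=[(x,y,163) for x in range(-98,99,28) for y in(-93,93)]+[(x,y,z) for x in(74,94) for y in(-83,83) for z in(140,164)]+[(x,y,100) for x in(-106,106) for y in(-106,106)]+[(x,y,0) for x in(-135,135) for y in(-125,125)]
    q=(proj(C[n],S2W(p,P))-off)*s
    for a in q: cv2.circle(im,tuple(int(v) for v in a),3,(0,255,0),-1)
    cv2.imwrite(f'pics/{n}_ov.png',im)
# bottle caps tops
E
```

```text
[ 0.54276468  0.03734102 -0.03218302] -1.8439511386846696
[-0.3  0.   0.4 -0.5 -1.6  0.6 -1.1 -0.9  0.5 -2.2 -0.1 -1.4 -0.4 -2.8]
```

View pics/scene_ov.png

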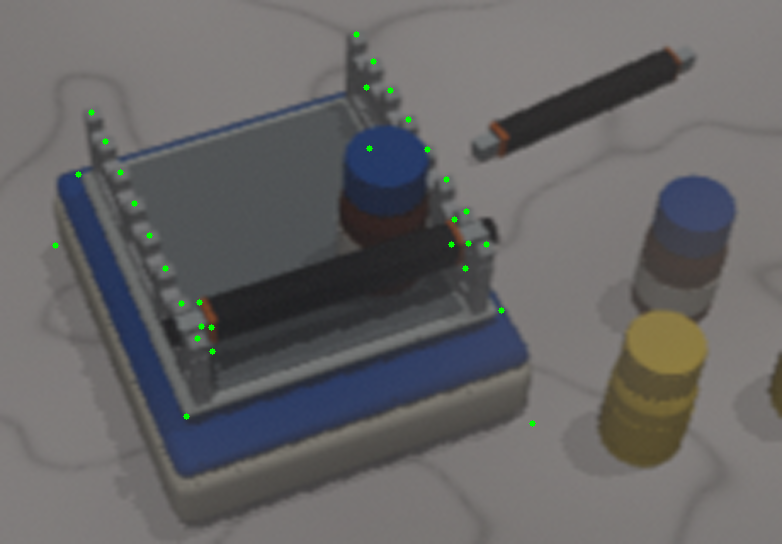

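View pics/side_ov.png

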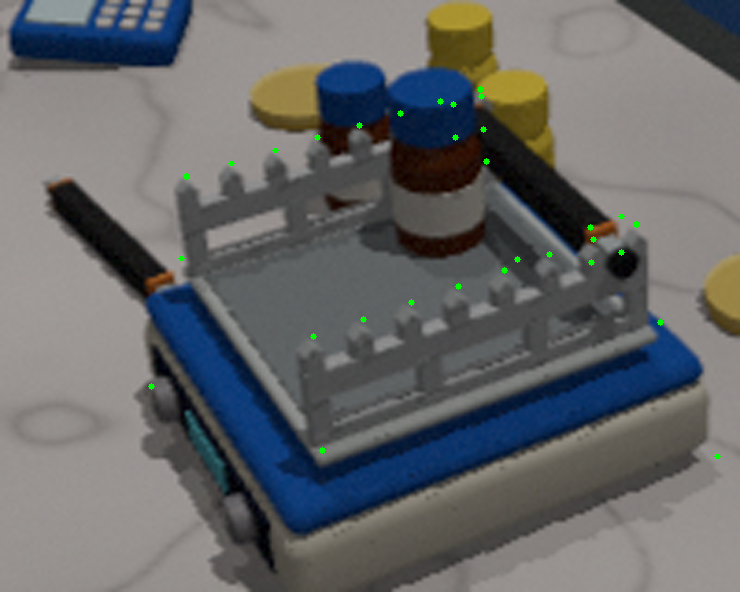

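```bash
python3 - <<'E'
from h import *
C=pickle.load(open('C.pkl','rb')); p=np.load('sh0.npy'); a,b=C['scene'],C['side']
u=lambda q:np.array(q)/3.4+[240,150]
v=lambda q:np.array(q)/3.7+[160,170]
print('bot top tri',tri([(a,u((693,204))),(b,v((351,79)))]))
print('loaded top tri',tri([(a,u((386,154))),(b,v((433,86)))]))
print('yellow1',onz(a,u((665,340)),.104),tri([(a,u((665,340))),(b,v((515,86)))]))
print('yellow2',onz(a,(488,239),.104), tri([(a,(488,239)),(b,v((460,20)))]))
# bar: tang tips top
for q in [(484,145),(686,58)]: print('bar end scene',onz(a,u(q),.018))
for q in [(52,183)]: print('bar end side', onz(b,v(q),.018))
L=tri([(a,u((386,154))),(b,v((433,86)))])[0]
c,s=np.cos(p[2]),np.sin(p[2]);d=(L-[p[0],p[1],0])[:2]
print('loaded in shaker',c*d[0]+s*d[1],-s*d[0]+c*d[1])
print(S2W(p,[(46,-54,100),(0,93,146),(0,-93,146)]))
E
```

```text
bot top tri (array([0.62822752, 0.29449945, 0.10186001]), [np.float64(1.44622634826469), np.float64(1.446226348264841)])
loaded top tri (array([0.58758984, 0.08433782, 0.2038709 ]), [np.float64(2.1307387672658757), np.float64(2.1307387672658082)])
yellow1 [0.7162267  0.21937635 0.104     ] (array([0.71808579, 0.21707662, 0.10366616]), [np.float64(2.545777400139006), np.float64(2.5457774001388045)])
yellow2 [0.73682052 0.33652469 0.104     ] (array([0.7385986 , 0.33417189, 0.10225255]), [np.float64(3.3740407812801596), np.float64(3.374040781279985)])
bar end scene [0.45818173 0.23845221 0.018     ]
bar end scene [0.44174146 0.42374832 0.018     ]
bar end side [0.43410146 0.41812696 0.018     ]
loaded in shaker 0.043289711364064114 0.04841482388474582
[[ 0.58700327 -0.01811118  0.1       ]
 [ 0.54575718  0.13029286  0.146     ]
 [ 0.53977217 -0.05561082  0.146     ]]
```

```bash
cat >> h.py <<'E'
import json,os
def cmd(): return json.load(open('cmd.json'))
def setcmd(xyz,yaw): json.dump([list(map(float,xyz)),float(yaw)],open('cmd.json','w'))
def tax(yaw):
    t=np.radians(yaw); return np.array([[np.cos(t),np.sin(t),0],[0,0,-1],[-np.sin(t),np.cos(t),0]])
def plan(xyz,yaw):
    x0,y0=cmd(); d=tax(y0)@(np.array(xyz)-x0)*1000
    print('delta mm',np.round(d,1),'turn about tool y',round(-(yaw-y0),1))
def apply(d,turn):
    x0,y0=cmd(); x=np.array(x0)+tax(y0).T@np.array(d)/1000; setcmd(x,y0-turn); print('cmd now',np.round(x,4),round(y0-turn,2))
E
python3 - <<'E'
from h import *
setcmd([.209,.589,.231],-19.527)
plan([.50,.25,.38],-87.5)
E
```

```text
delta mm [ 387.6 -149.  -222.2] turn about tool y 68.0
```

Request:
{"op": "step_arm", "data": {
  "deltas": [
    [[0,-60,0],[0,8,0]],
    [[50,-100,-30],[0,16,0]],
    [[90,-120,-50],[0,24,0]],
    [[130,-149,-75],[0,32,0]],
    [[170,-149,-98],[0,40,0]]
  ]
}}

```text
clock: 1.95
tcp_pos: [0.3222, 0.4571, 0.3774]
eef_rot: [-89.8, 0.1, -59.8]
force: [1.9, 0.3, -0.5]
finger_gap: 0.0911
```

```bash
python3 - <<'E'
from h import *
apply([170,-149,-98],40)
plan([.50,.25,.38],-87.5); s=robot.sense(); print(s['tcp_pos'],s['eef_rot'],s['clock'])
E
```

```text
cmd now [0.3365 0.4398 0.38  ] -59.53
delta mm [246.5   0.   44.7] turn about tool y 28.0
[0.32223964 0.45712157 0.37742628] [-8.98084168e+01  7.10274356e-02 -5.97977014e+01] 1.95
```

Request:
{"op": "step_arm", "data": {
  "deltas": [
    [[45,0,10],[0,8,0]],
    [[90,0,20],[0,16,0]],
    [[140,0,30],[0,24,0]],
    [[190,0,40],[0,28,0]],
    [[240,0,45],[0,28,0]]
  ]
}}

```text
clock: 2.45
tcp_pos: [0.4817, 0.2738, 0.375]
eef_rot: [-90.0, 0.0, -87.7]
force: [-0.0, 1.1, 0.3]
finger_gap: 0.091
```

```bash
python3 - <<'E'
from h import *
apply([240,0,45],28)
for i in range(4): 
    c=camera('wrist'); s=robot.sense(); print(s['tcp_pos'],s['eef_rot'],s['clock'])
cv2.imwrite('pics/w1.png',c['pixels'][:,:,::-1])
c['pose']=(s['tcp_pos'],s['eef_rot']); print(c['origin'],c['orientation'])
pickle.dump(c,open('w1.pkl','wb'))
for t in ['bar','bottle']: print(t,[(np.round(d['point'],1).tolist(),round(d['p'],2)) for d in nets.spot_in('wrist',t)])
E
```

```text
cmd now [0.497  0.2558 0.38  ] -87.53
[0.48554107 0.26830394 0.3747264 ] [-89.90302023  -0.1477106  -87.77846319] 2.5
[0.48352254 0.27104611 0.37464263] [-8.99665178e+01 -7.64777912e-02 -8.78273710e+01] 2.55
[0.48200617 0.27311839 0.37470298] [-9.00010922e+01 -2.03871553e-02 -8.77649025e+01] 2.6
[0.4809554  0.27455212 0.37476135] [-9.00196513e+01  6.47887500e-03 -8.76578801e+01] 2.65
[0.47964617 0.34676177 0.52908961] [1.64983729e+02 2.15556162e-02 2.21630546e+00]
bar [([289.7, 129.4], 0.84)]
bottle [([557.9, 146.8], 0.84), ([516.6, 247.2], 0.75), ([453.4, 179.7], 0.65)]
```

View pics/w1.png

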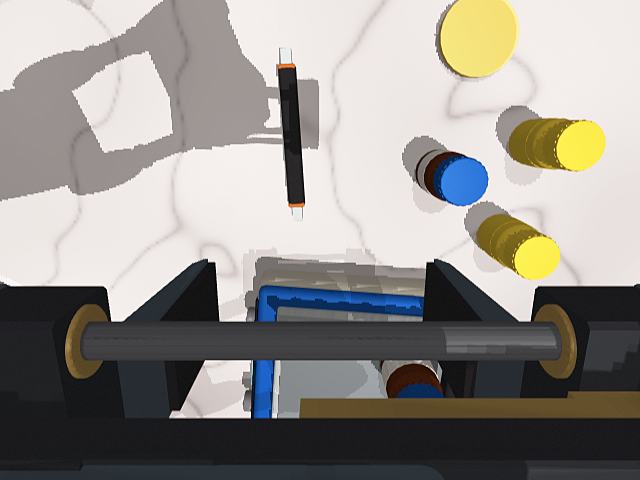

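The wrist view shows the bar from (285,48) to (298,218), the target's cap top centred at about (464,181) and its base near (430,165). The yellow ones are at (580,146) and (536,257).

```bash
python3 - <<'E'
from h import *
C=pickle.load(open('C.pkl','rb')); c=pickle.load(open('w1.pkl','rb')); a,b=C['scene'],C['side']
u=lambda q:np.array(q)/3.4+[240,150]
v=lambda q:np.array(q)/3.7+[160,170]
im=c['pixels'].astype(int)
# blue cap top in window
w=im[140:220,400:500]; m=(w[:,:,2]>180)&(w[:,:,0]<110); n,l,st,ce=cv2.connectedComponentsWithStats(m.astype(np.uint8))
k=1+np.argmax(st[1:,4]); print(ce[k]+[400,140],st[k])
cap=(464,181)
print('cap wrist onz',onz(c,cap,.104),tri([(c,cap),(a,u((693,204))),(b,v((351,79)))]))
for q in [(285,48),(298,219)]: print('bar end',onz(c,q,.018))
print('tri bar end near',tri([(c,(298,213)),(a,u((484,145)))]),'far',tri([(c,(285,54)),(a,u((686,58)))]))
r=robot.sense(); setcmd(r['tcp_pos'],r['eef_rot'][2]); plan([.53,.03,.40],-91.8)
E
```

```text
[464.01150748 181.66858458] [  41   19   47   47 1738]
cap wrist onz [0.62832858 0.2978104  0.104     ] (array([0.62862441, 0.29619808, 0.10100942]), [np.float64(1.469185260682707), np.float64(1.9078374737052897), np.float64(1.7068805846493984)])
bar end [0.43586849 0.43037723 0.018     ]
bar end [0.45552747 0.23216031 0.018     ]
tri bar end near (array([0.45554209, 0.23962795, 0.01513497]), [np.float64(0.48722999348937623), np.float64(0.48722999348935664)]) far (array([0.43651821, 0.42619285, 0.01261274]), [np.float64(1.6499291776961258), np.float64(1.6499291776961162)])
delta mm [248.  -25.1  39.2] turn about tool y 4.3
```

Request:
{"op": "step_arm", "data": {
  "deltas": [
    [[45,-10,10],[0,2,0]],
    [[90,-20,20],[0,4,0]],
    [[140,-25,30],[0,4.3,0]],
    [[190,-25,39],[0,4.3,0]],
    [[240,-25,39],[0,4.3,0]]
  ]
}}

```text
clock: 3.25
tcp_pos: [0.53, 0.039, 0.4]
eef_rot: [-90.0, 0.0, -91.7]
force: [0.7, 0.5, -1.0]
finger_gap: 0.0909
```

```bash
python3 - <<'E'
from h import *
for i in range(5): 
    c=camera('wrist'); s=robot.sense(); print(s['tcp_pos'],s['eef_rot'],s['clock'])
cv2.imwrite('pics/w2.png',c['pixels'][:,:,::-1])
pickle.dump(c,open('w2.pkl','wb'))
p=np.load('sh0.npy')
im=c['pixels'][:,:,::-1].copy()
P=[(x,y,163) for x in range(-98,99,28) for y in(-93,93)]+[(x,y,z) for x in(74,94) for y in(-83,83) for z in(140,164)]+[(x,y,100) for x in(-106,106) for y in(-106,106)]
for a in proj(c,S2W(p,P)): cv2.circle(im,tuple(int(round(v)) for v in a),2,(0,255,0),-1)
cv2.imwrite('pics/w2o.png',im)
E
```

```text
[0.53007258 0.03248088 0.39989916] [-89.97332784  -0.16615902 -91.89806862] 3.3
[0.52980027 0.03571554 0.39990454] [-8.99884361e+01 -7.64037652e-02 -9.19932655e+01] 3.35
[0.52961074 0.03814663 0.39991091] [-8.99991575e+01 -5.16430506e-03 -9.19453470e+01] 3.4
[0.52952588 0.03967341 0.3999536 ] [-8.99944908e+01  2.09225563e-02 -9.18510343e+01] 3.45
[0.52947892 0.04054585 0.39993493] [-8.99993203e+01  2.52160357e-02 -9.17705891e+01] 3.5
```

View pics/w2o.png

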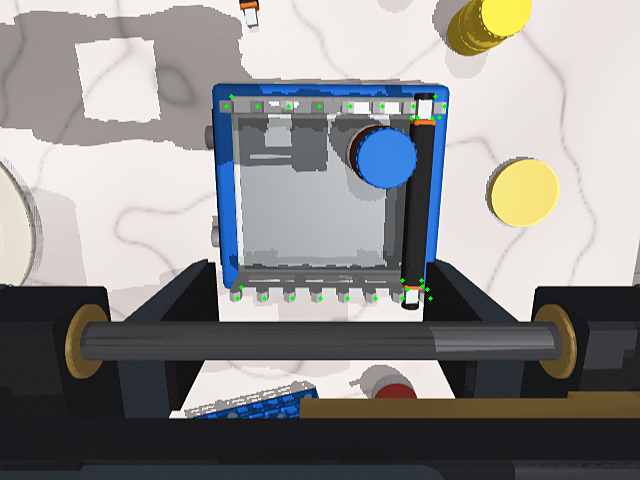

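```bash
python3 - <<'E'
from h import *
im=cv2.imread('pics/w2.png')
a=cv2.resize(im[85:135,210:450],None,fx=3.3,fy=5,interpolation=cv2.INTER_CUBIC)
b=cv2.resize(im[265:315,210:450],None,fx=3.3,fy=5,interpolation=cv2.INTER_CUBIC)
cv2.imwrite('pics/w2z.png',np.vstack([a,np.zeros((10,a.shape[1],3),np.uint8),b]))
E
```

```text
(no output)
```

View pics/w2z.png

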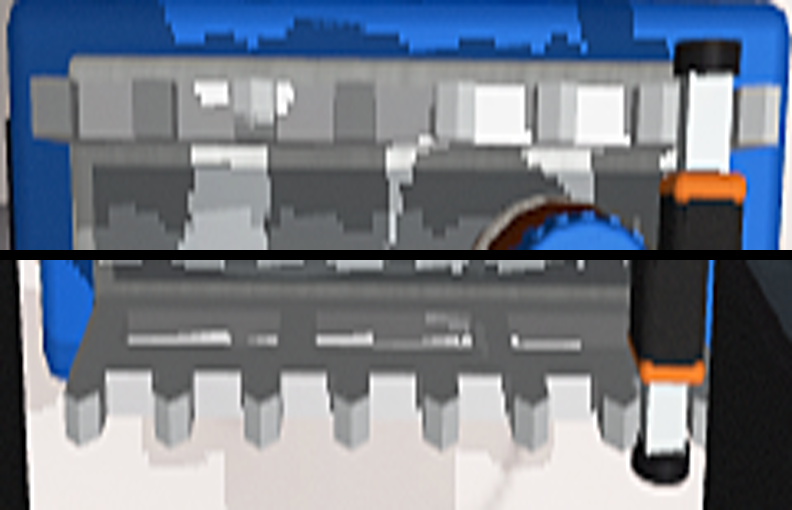

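```bash
python3 - <<'E'
from h import *
from scipy.optimize import least_squares
c=pickle.load(open('w2.pkl','rb'))
obs=[]
for x,u in zip(range(-98,99,28),[84,173,262,351,440,530,620]): obs.append(((x,-93,163),u/3.3+210,None))
obs+=[((84,91.5,158),710/3.3+210,None),((84,-93,158),667/3.3+210,None),((84,-83,164),None,289.4),((84,83,164),None,119.6)]
# rail rows: right ridge outer end; 
obs+=[((0,-98,163),None,302.6)]
def f(p):
    r=[]
    for P,u,v in obs:
        q=proj(c,S2W(p,[P]))[0]
        if u is not None:r.append(q[0]-u)
        if v is not None:r.append(q[1]-v)
    return np.array(r)
r=least_squares(f,np.load('sh0.npy'),x_scale=[.01,.01,.01]); p=r.x
print(p,np.degrees(p[2]),np.round(r.fun,1)); np.save('sh1.npy',p)
im=cv2.imread('pics/w2.png')
m=((c['pixels'][:,:,2].astype(int)>180)&(c['pixels'][:,:,0]<110)).astype(np.uint8)[115:200,340:430]
n,l,st,ce=cv2.connectedComponentsWithStats(m);k=1+np.argmax(st[1:,4]);print(ce[k]+[340,115],st[k])
L=onz(c,ce[k]+[340,115],.204)
co,s=np.cos(p[2]),np.sin(p[2]);d=(L-[p[0],p[1],0])[:2]
ly=-s*d[0]+co*d[1]
print('loaded',L,'shaker',co*d[0]+s*d[1],ly)
print('target',S2W(p,[(46,-ly*1000,100),(0,0,140)]))
P=[(x,y,163) for x in range(-98,99,28) for y in(-93,93)]+[(x,y,z) for x in(74,94) for y in(-83,83) for z in(164,)]+[(0,93,146),(0,-93,146)]
im=cv2.resize(im[80:310,205:455],None,fx=3,fy=2.6,interpolation=cv2.INTER_CUBIC)
for a in proj(c,S2W(p,P)): cv2.circle(im,(int((a[0]-205)*3),int((a[1]-80)*2.6)),2,(0,255,0),-1)
cv2.imwrite('pics/w2o2.png',im)
E
```

```text
[ 0.54054311  0.03675005 -0.04128046] -2.365196126136358 [-1.6 -1.  -0.4  0.2  0.8  1.   1.3 -0.  -0.2  0.8 -0.6  0.2]
[386.88925439 158.22587719] [  18   13   59   61 2736]
loaded [0.5865945  0.08552934 0.204     ] shaker 0.043999098783219365 0.0506382176796657
target [[ 0.58441415 -0.01574339  0.1       ]
 [ 0.54054311  0.03675005  0.14      ]]
```

View pics/w2o2.png

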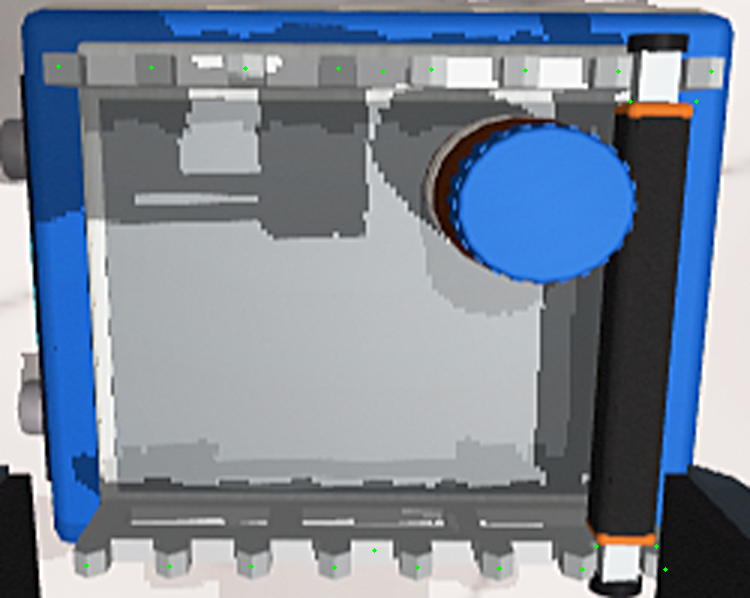

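```bash
python3 - <<'E'
from h import *
r=robot.sense(); print(r['tcp_pos'],r['eef_rot']); setcmd([.530,.0413,.40],-91.8)
plan([.6285,.297,.40],-91.8);plan([.6285,.297,.20],-91.8)
E
```

```text
[0.52947892 0.04054585 0.39993493] [-8.99993203e+01  2.52160357e-02 -9.17705891e+01]
delta mm [-258.7    0.    90.4] turn about tool y -0.0
delta mm [-258.7  200.    90.4] turn about tool y -0.0
```

Request:
{"op": "step_arm", "data": {
  "deltas": [
    [[-45,0,15],[0,0,0]],
    [[-90,0,30],[0,0,0]],
    [[-130,10,50],[0,0,0]],
    [[-170,30,65],[0,0,0]],
    [[-205,55,80],[0,0,0]]
  ]
}}

```text
clock: 4.0
tcp_pos: [0.6159, 0.2466, 0.3449]
eef_rot: [-89.9, 0.1, -91.6]
force: [1.0, 0.2, 0.6]
finger_gap: 0.0911
```

Request:
{"op": "step_arm", "data": {
  "deltas": [
    [[-35,35,8],[0,0,0]],
    [[-54,70,10],[0,0,0]],
    [[-54,105,10],[0,0,0]],
    [[-54,130,10],[0,0,0]],
    [[-54,145,10],[0,0,0]]
  ]
}}

```text
clock: 4.5
tcp_pos: [0.6256, 0.298, 0.1972]
eef_rot: [-90.2, -0.1, -91.6]
force: [0.1, 0.0, -0.5]
finger_gap: 0.0912
```

```bash
python3 - <<'E'
from h import *
for i in range(3): c=camera('wrist')
s=robot.sense(); print(s['tcp_pos'],s['eef_rot'],s['clock'],s['force'])
cv2.imwrite('pics/w3.png',c['pixels'][:,:,::-1]); pickle.dump(c,open('w3.pkl','wb'))
setcmd(s['tcp_pos'],s['eef_rot'][2]); plan([.6285,.297,.094],-91.8)
E
```

```text
[0.62654294 0.29729905 0.1992358 ] [-9.00972942e+01 -2.35132967e-02 -9.16803166e+01] 4.65 [-0.09764089 -0.33148803  0.60229787]
delta mm [  0.2 105.2   2. ] turn about tool y 0.1
```

View pics/w3.png

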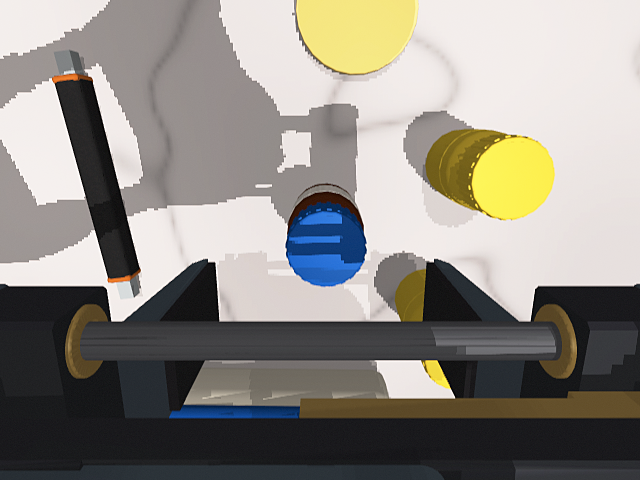

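```bash
python3 - <<'E'
from h import *
c=pickle.load(open('w3.pkl','rb')); print(onz(c,(326.5,244.5),.104), tri([(c,(326.5,244.5)),(pickle.load(open('w1.pkl','rb')),(464,181.5))]))
print('bar ends',onz(c,(68,52),.018),onz(c,(131,297),.018))
E
```

```text
[0.62936317 0.29960651 0.104     ] (array([0.62971545, 0.29743405, 0.09905249]), [np.float64(0.7906028591226071), np.float64(0.7906028591228069)])
bar ends [0.44080181 0.42938287 0.018     ] [0.45868784 0.23207328 0.018     ]
```

Request:
{"op": "step_arm", "data": {
  "deltas": [
    [[0,25,2],[0,0,0]],
    [[0,50,2],[0,0,0]],
    [[0,75,2],[0,0,0]],
    [[0,95,2],[0,0,0]],
    [[0,105,2],[0,0,0]]
  ]
}}

```text
clock: 5.15
tcp_pos: [0.6295, 0.2963, 0.0945]
eef_rot: [-90.0, 0.0, -91.8]
force: [-0.6, -0.1, -0.1]
finger_gap: 0.0915
```

Request:
{"op": "step_arm", "data": {
  "deltas": [
    [[0,0,0],[0,0,0]],
    [[0,0,0],[0,0,0]],
    [[0,0,0],[0,0,0]],
    [[0,0,0],[0,0,0]],
    [[0,0,0],[0,0,0]]
  ],
  "hand": -0.1,
  "grip_force": 20
}}

```text
clock: 5.65
tcp_pos: [0.6302, 0.2953, 0.0956]
eef_rot: [-89.9, 0.0, -91.8]
force: [0.8, -0.4, -1.8]
finger_gap: 0.0539
```

Request:
{"op": "step_arm", "data": {
  "deltas": [
    [[0,0,0],[0,0,0]],
    [[0,0,0],[0,0,0]],
    [[0,0,0],[0,0,0]],
    [[0,0,0],[0,0,0]],
    [[0,0,0],[0,0,0]]
  ],
  "hand": -1,
  "grip_force": 25
}}

```text
clock: 6.15
tcp_pos: [0.63, 0.2953, 0.0952]
eef_rot: [-90.0, 0.0, -91.8]
force: [-1.8, -0.0, 5.2]
finger_gap: 0.0496
```

```bash
python3 - <<'E'
from h import *
s=robot.sense(); print(s['tcp_pos'],s['eef_rot'],s['clock'],s['force'],s['finger_gap'])
E
```

```text
[0.63001856 0.29533608 0.09524487] [-8.99800793e+01  1.24003830e-02 -9.18294129e+01] 6.15 [-1.82908073 -0.0077056   5.16822833] 0.04957546214756445
```

```bash
python3 - <<'E'
from h import *
setcmd([.630,.2953,.0952],-91.8)
plan([.630,.2953,.32],-91.8); plan([.5805,-.0165,.32],-91.8)
E
```

```text
delta mm [   0.  -224.8    0. ] turn about tool y -0.0
delta mm [ 313.2 -224.8  -39.7] turn about tool y -0.0
```

Request:
{"op": "step_arm", "data": {
  "deltas": [
    [[0,-10,0],[0,0,0]],
    [[0,-40,0],[0,0,0]],
    [[0,-80,0],[0,0,0]],
    [[0,-120,0],[0,0,0]],
    [[0,-150,0],[0,0,0]]
  ]
}}

```text
clock: 6.65
tcp_pos: [0.6302, 0.2954, 0.2481]
eef_rot: [-89.9, 0.0, -91.8]
force: [0.7, 0.3, -1.3]
finger_gap: 0.0497
```

Request:
{"op": "step_arm", "data": {
  "deltas": [
    [[20,-40,-3],[0,0,0]],
    [[60,-75,-8],[0,0,0]],
    [[105,-75,-14],[0,0,0]],
    [[150,-75,-20],[0,0,0]],
    [[195,-75,-26],[0,0,0]]
  ]
}}

```text
clock: 7.15
tcp_pos: [0.597, 0.0996, 0.3207]
eef_rot: [-90.0, -0.0, -91.8]
force: [0.7, -1.0, -1.9]
finger_gap: 0.0494
```

Request:
{"op": "step_arm", "data": {
  "deltas": [
    [[40,0,-5],[0,0,0]],
    [[75,0,-10],[0,0,0]],
    [[103,0,-13],[0,0,0]],
    [[118,0,-14],[0,0,0]],
    [[118,0,-14],[0,0,0]]
  ]
}}

```text
clock: 7.65
tcp_pos: [0.5798, -0.0178, 0.3202]
eef_rot: [-90.0, -0.0, -91.9]
force: [-0.0, 0.6, -2.0]
finger_gap: 0.0493
```

```bash
python3 - <<'E'
from h import *
for n in ['scene','side','wrist']:
    c=camera(n); cv2.imwrite(f'pics/{n}4.png',c['pixels'][:,:,::-1]); pickle.dump(c,open(n+'4.pkl','wb'))
s=robot.sense(); print(s['tcp_pos'],s['eef_rot'],s['clock'],s['force'])
setcmd(s['tcp_pos'],s['eef_rot'][2]); plan([.5805,-.0165,.22],-91.8)
E
```

```text
[ 0.58007517 -0.01538369  0.31995931] [-8.99975071e+01  2.10021571e-02 -9.17971696e+01] 7.8 [ 0.25961848  0.59138362 -2.55953416]
delta mm [  1.1 100.    0.5] turn about tool y 0.0
```

View pics/wrist4.png

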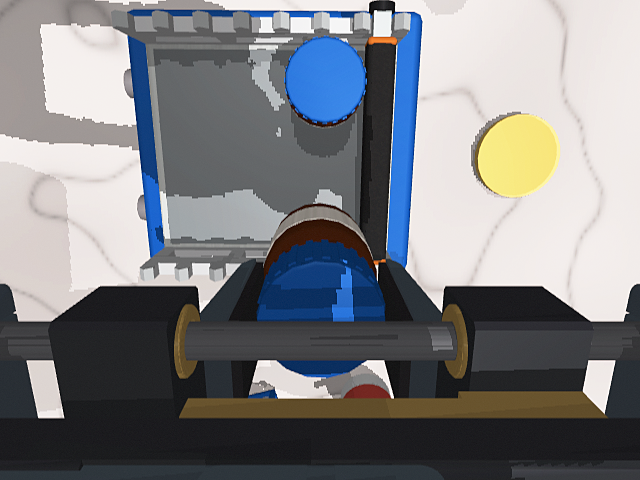

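View pics/scene4.png

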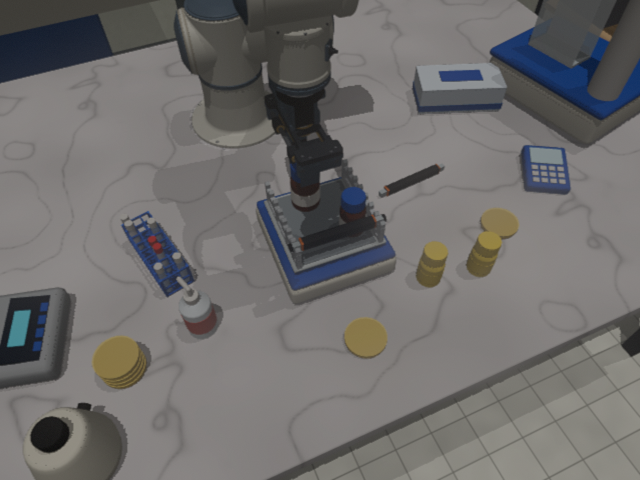

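```bash
python3 - <<'E'
from h import *
c=pickle.load(open('wrist4.pkl','rb')); p=np.load('sh1.npy')
print('held cap',onz(c,(321,312),.329),onz(c,(321,316),.329))
L=onz(c,(325.5,80.5),.204); w2=pickle.load(open('w2.pkl','rb'))
print(L, tri([(c,(325.5,80.5)),(w2,(386.9,158.2))]))
# far bar sleeve near face top edge: columns at left/ right bottom
for q in [(397,43),(369,39),(366,120),(360,258),(387,258)]:
    W=onz(c,q,.164); co,s=np.cos(p[2]),np.sin(p[2]);d=(W-[p[0],p[1],0])[:2]
    print(q,W[:2],'sh',co*d[0]+s*d[1],-s*d[0]+co*d[1])
im=cv2.imread('pics/wrist4.png')
P=[(x,y,163) for x in range(-98,99,28) for y in(-93,93)]+[(x,y,z) for x in(74,94) for y in(-83,83) for z in(164,)]
for a in proj(c,S2W(p,P)): cv2.circle(im,(int(round(a[0])),int(round(a[1]))),1,(0,255,0),-1)
im=cv2.resize(im[0:290,110:430],None,fx=2.5,fy=2.06,interpolation=cv2.INTER_CUBIC)
cv2.imwrite('pics/w4o.png',im)
E
```

```text
held cap [ 0.58081071 -0.01072807  0.329     ] [ 0.58075722 -0.01239038  0.329     ]
[0.58675708 0.08455546 0.204     ] (array([0.58700632, 0.08509345, 0.20012902]), [np.float64(0.24693586535789835), np.float64(0.2469358653579383)])
(397, 43) [0.63722501 0.11117786] sh 0.09352799258122979 0.07835434490359897
(369, 39) [0.61797155 0.11433282] sh 0.07416073992953862 0.08071204374878789
(366, 120) [0.61569007 0.06084259] sh 0.07408867220554542 0.027173231639728457
(360, 258) [ 0.61054958 -0.04330671] sh 0.07325067293597923 -0.07709948509578646
(387, 258) [ 0.63173002 -0.04399356] sh 0.09444141580572049 -0.07691165563100687
```

View pics/w4o.png

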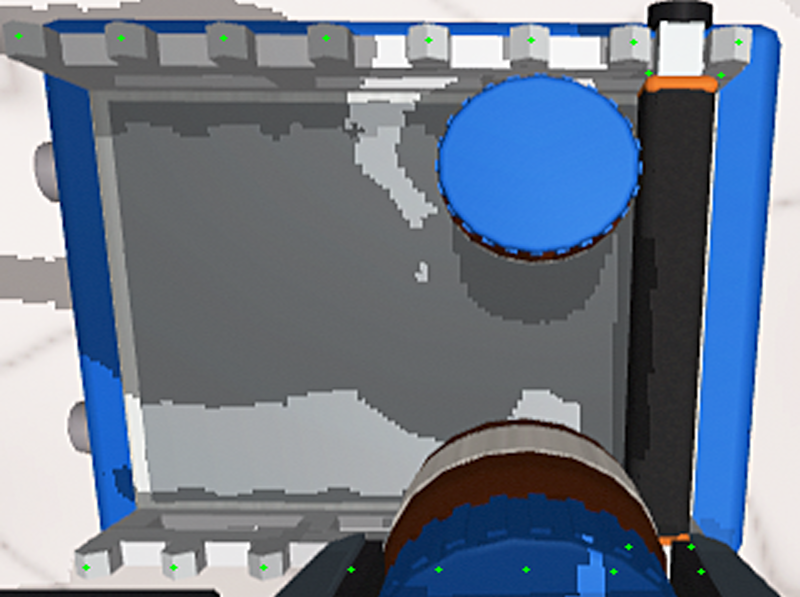

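Request:
{"op": "step_arm", "data": {
  "deltas": [
    [[3,20,0],[0,0,0]],
    [[3,50,0],[0,0,0]],
    [[3,80,0],[0,0,0]],
    [[3,105,0],[0,0,0]],
    [[3,117,0],[0,0,0]]
  ]
}}

```text
clock: 8.3
tcp_pos: [0.579, -0.018, 0.2008]
eef_rot: [-90.2, 0.0, -91.7]
force: [0.4, 0.3, -1.2]
finger_gap: 0.0493
```

```bash
python3 - <<'E'
from h import *
for n in ['wrist','scene','side']:
    c=camera(n); cv2.imwrite(f'pics/{n}5.png',c['pixels'][:,:,::-1]); pickle.dump(c,open(n+'5.pkl','wb'))
s=robot.sense(); print(s['tcp_pos'],s['eef_rot'],s['clock'],s['force'])
a=cv2.imread('pics/scene5.png')[170:270,270:400]; b=cv2.imread('pics/side5.png')[170:300,200:340]
cv2.imwrite('pics/ss5.png',np.hstack([cv2.resize(a,(400,308),interpolation=3),cv2.resize(b,(400,308),interpolation=3)]))
E
```

```text
[ 0.58002464 -0.01864581  0.20299738] [-9.00289186e+01  7.60790463e-03 -9.17786907e+01] 8.45 [ 0.87241079  0.63012821 -1.35370226]
```

View pics/ss5.png

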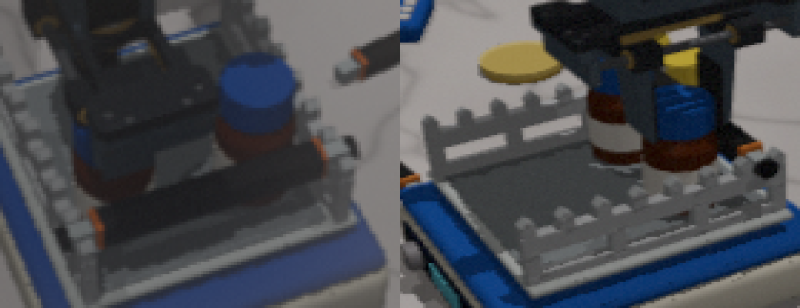

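View pics/wrist5.png

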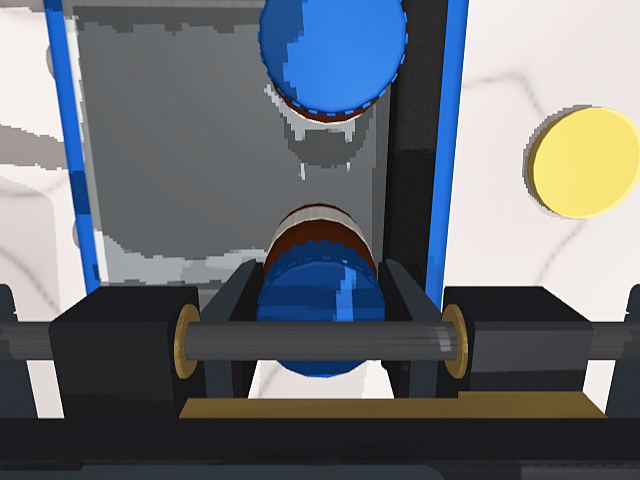

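Request:
{"op": "step_arm", "data": {
  "deltas": [
    [[0,3,1],[0,0,0]],
    [[0,5,2],[0,0,0]],
    [[0,5,3],[0,0,0]],
    [[0,5,3],[0,0,0]],
    [[0,5,3],[0,0,0]]
  ]
}}

```text
clock: 8.95
tcp_pos: [0.583, -0.0194, 0.1981]
eef_rot: [-90.0, -0.0, -91.8]
force: [-0.2, -0.2, -1.8]
finger_gap: 0.0495
```

Request:
{"op": "step_arm", "data": {
  "deltas": [
    [[0,0,0.5],[0,0,0]],
    [[0,0,1],[0,0,0]],
    [[0,0,1],[0,0,0]],
    [[0,0,1],[0,0,0]],
    [[0,0,1],[0,0,0]]
  ]
}}

```text
clock: 9.45
tcp_pos: [0.5839, -0.0194, 0.1979]
eef_rot: [-90.0, 0.0, -91.8]
force: [0.6, 0.4, -1.7]
finger_gap: 0.0492
```

Request:
{"op": "step_arm", "data": {
  "deltas": [
    [[0,0,0.5],[0,0,0]],
    [[0,0,1],[0,0,0]],
    [[0,0,1],[0,0,0]],
    [[0,0,1],[0,0,0]],
    [[0,0,1],[0,0,0]]
  ]
}}

```text
clock: 9.95
tcp_pos: [0.5844, -0.0194, 0.1978]
eef_rot: [-90.1, 0.0, -91.8]
force: [-5.0, 0.7, 1.4]
finger_gap: 0.0496
```

Request:
{"op": "step_arm", "data": {
  "deltas": [
    [[0,0,0.5],[0,0,0]],
    [[0,0,1],[0,0,0]],
    [[0,0,1],[0,0,0]],
    [[0,0,1],[0,0,0]],
    [[0,0,1],[0,0,0]]
  ]
}}

```text
clock: 10.45
tcp_pos: [0.5846, -0.0194, 0.1977]
eef_rot: [-90.1, 0.0, -91.8]
force: [-10.1, -0.6, 5.9]
finger_gap: 0.0492
```

Request:
{"op": "step_arm", "data": {
  "deltas": [
    [[0,0,-1],[0,0,0]],
    [[0,0,-2],[0,0,0]],
    [[0,0.5,-2],[0,0,0]],
    [[0,1,-2],[0,0,0]],
    [[0,1,-2],[0,0,0]]
  ]
}}

```text
clock: 10.95
tcp_pos: [0.5841, -0.0194, 0.1968]
eef_rot: [-90.0, -0.0, -91.8]
force: [0.4, 1.3, -1.1]
finger_gap: 0.0496
```

Request:
{"op": "step_arm", "data": {
  "deltas": [
    [[0,0.5,0],[0,0,0]],
    [[0,1,0],[0,0,0]],
    [[0,1,0],[0,0,0]],
    [[0,1,0],[0,0,0]],
    [[0,1,0],[0,0,0]]
  ]
}}

```text
clock: 11.45
tcp_pos: [0.5839, -0.0194, 0.1959]
eef_rot: [-90.0, 0.0, -91.8]
force: [0.6, 0.6, -1.5]
finger_gap: 0.0495
```

Request:
{"op": "step_arm", "data": {
  "deltas": [
    [[0,0.5,0],[0,0,0]],
    [[0,1,0],[0,0,0]],
    [[0,1,0],[0,0,0]],
    [[0,1,0],[0,0,0]],
    [[0,1,0],[0,0,0]]
  ]
}}

```text
clock: 11.95
tcp_pos: [0.5839, -0.0195, 0.1952]
eef_rot: [-90.0, -0.0, -91.8]
force: [-2.4, 0.2, 5.1]
finger_gap: 0.0496
```

Request:
{"op": "step_arm", "data": {
  "deltas": [
    [[0,0.3,0],[0,0,0]],
    [[0,0.6,0],[0,0,0]],
    [[0,0.6,0],[0,0,0]],
    [[0,0.6,0],[0,0,0]],
    [[0,0.6,0],[0,0,0]]
  ]
}}

```text
clock: 12.45
tcp_pos: [0.584, -0.0195, 0.1951]
eef_rot: [-90.0, -0.0, -91.8]
force: [-4.5, -0.1, 13.8]
finger_gap: 0.0496
```

Request:
{"op": "step_arm", "data": {
  "deltas": [
    [[0,-0.5,0],[0,0,0]],
    [[0,-0.5,0],[0,0,0]],
    [[0,-0.5,0],[0,0,0]],
    [[0,-0.5,0],[0,0,0]],
    [[0,-0.5,0],[0,0,0]]
  ]
}}

```text
clock: 12.95
tcp_pos: [0.5839, -0.0195, 0.1952]
eef_rot: [-90.0, -0.0, -91.8]
force: [-3.4, 0.2, 8.8]
finger_gap: 0.0492
```

Request:
{"op": "step_arm", "data": {
  "deltas": [
    [[0,0,0],[0,0,0]],
    [[0,0,0],[0,0,0]],
    [[0,0,0],[0,0,0]],
    [[0,0,0],[0,0,0]],
    [[0,0,0],[0,0,0]]
  ],
  "hand": 0.6
}}

```text
clock: 13.45
tcp_pos: [0.5839, -0.0194, 0.1947]
eef_rot: [-90.0, -0.0, -91.8]
force: [0.1, 0.4, -0.7]
finger_gap: 0.0729
```

Request:
{"op": "step_arm", "data": {
  "deltas": [
    [[0,-5,0],[0,0,0]],
    [[0,-25,0],[0,0,0]],
    [[0,-60,0],[0,0,0]],
    [[0,-100,0],[0,0,0]],
    [[0,-140,0],[0,0,0]]
  ]
}}

```text
clock: 13.95
tcp_pos: [0.5835, -0.0194, 0.3366]
eef_rot: [-90.0, 0.0, -91.8]
force: [0.2, -0.2, -0.0]
finger_gap: 0.0731
```

Request:
{"op": "step_arm", "data": {
  "deltas": [
    [[-10,-30,-15],[0,0,0]],
    [[-10,-70,-20],[0,0,0]],
    [[-10,-80,-20],[0,0,0]],
    [[-10,-80,-20],[0,0,0]],
    [[-10,-80,-20],[0,0,0]]
  ]
}}

```text
clock: 14.45
tcp_pos: [0.564, -0.0088, 0.4137]
eef_rot: [-90.1, 0.0, -91.8]
force: [-0.7, -0.5, -1.1]
finger_gap: 0.0728
```

```bash
python3 - <<'E'
from h import *
for i in range(2): c=camera('wrist')
cv2.imwrite('pics/w6.png',c['pixels'][:,:,::-1]); pickle.dump(c,open('w6.pkl','wb'))
c2=camera('scene'); cv2.imwrite('pics/s6.png',c2['pixels'][:,:,::-1])
s=robot.sense(); print(s['tcp_pos'],s['eef_rot'],s['clock'],s['force'])
E
```

```text
[ 0.56387775 -0.00883776  0.41319372] [-9.01505281e+01  1.27527266e-02 -9.18322447e+01] 14.6 [-0.06288118  0.34464762  0.00812593]
```

View pics/w6.png

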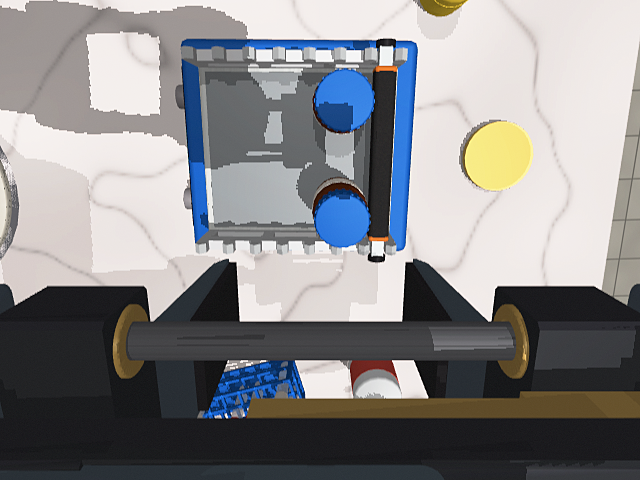

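```bash
python3 - <<'E'
from h import *
im=cv2.imread('pics/w6.png')
a=cv2.resize(im[35:75,180:420],None,fx=3.3,fy=5,interpolation=cv2.INTER_CUBIC)
b=cv2.resize(im[225:265,180:420],None,fx=3.3,fy=5,interpolation=cv2.INTER_CUBIC)
m=((im[:,:,0].astype(int)>130)&(im[:,:,2]<90)&(im[:,:,1]<170)).astype(np.uint8)
m[:, :310]=0;m[:,376:]=0;m[:60]=0;m[250:]=0
n,l,st,ce=cv2.connectedComponentsWithStats(m)
for k in range(1,n):
    if st[k,4]>300:print(st[k],ce[k])
cv2.imwrite('pics/w6z.png',np.vstack([a,np.zeros((10,a.shape[1],3),np.uint8),b]))
E
```

```text
[ 315   68   60   64 2660] [345.01466165  97.63233083]
[ 314  194   57   54 2281] [342.03244191 220.73695747]
```

View pics/w6z.png

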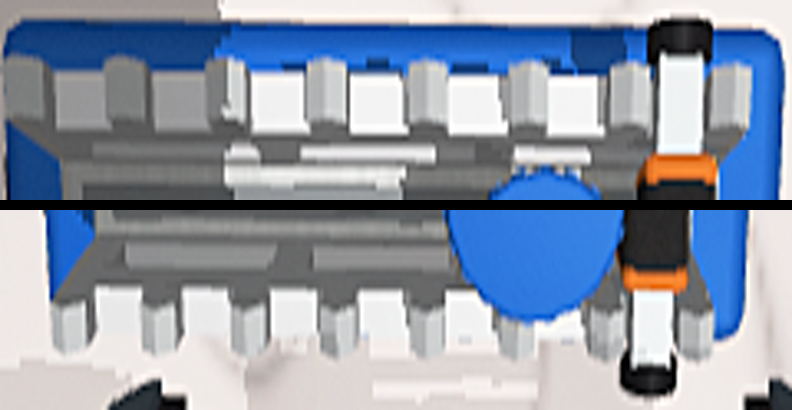

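```bash
python3 - <<'E'
from h import *
from scipy.optimize import least_squares
c=pickle.load(open('w6.pkl','rb'))
obs=[]
for x,u in zip(range(-70,99,28),[124,228,328,428,530,630,733]): obs.append(((x,96,163),u/3.3+180,None))
for x,u in zip(range(-98,99,28),[75,163,250,338,427,516,604,690]): obs.append(((x,-96,163),u/3.3+180,None))
obs+=[((14,98,163),None,46.6),((14,-98,163),None,254.),((84,-83,164),None,(292-210)/5+225-.5),((84,83,164),None,152/5+35+.5),
((84,90,158),682/3.3+180,None),((84,-90,158),652/3.3+180,None)]
def f(p):
    r=[]
    for P,u,v in obs:
        P=np.array(P,float)+[0,0,p[3]*1000 if len(p)>3 else 0]
        q=proj(c,S2W(p[:3],[P]))[0]
        if u is not None:r.append(q[0]-u)
        if v is not None:r.append(q[1]-v)
    return np.array(r)
for n in (3,4):
    r=least_squares(f,list(np.load('sh1.npy'))+[0]*(n-3),x_scale=[.01]*n); p=r.x
    print(p,np.degrees(p[2]),np.round(r.fun,1))
    np.save('sh2.npy',p[:3])
    dz=p[3] if n>3 else 0
    for q in [(345,99),(342,219)]:
        L=onz(c,q,.204+dz); co,s=np.cos(p[2]),np.sin(p[2]);d=(L-[p[0],p[1],0])[:2]
        print(L,'sh',co*d[0]+s*d[1],-s*d[0]+co*d[1])
    print(S2W(p[:3],[(0,0,140)]))
E
```

```text
[ 0.54077258  0.03638638 -0.04015048] -2.3004530469952367 [-0.9 -1.4 -0.6  0.2  0.4  1.2  1.1 -2.8 -2.  -1.  -0.2  0.3  0.8  1.6
  3.   0.2  0.9  0.7 -0.8 -0.1  0.4]
[0.58716638 0.08571241 0.204     ] sh 0.044376480599099995 0.05114851360738969
[ 0.58273412 -0.0164547   0.204     ] sh 0.04404874631006041 -0.05111416600476778
[[0.54077258 0.03638638 0.14      ]]
[ 0.54064973  0.03645937 -0.0412939  -0.00578651] -2.365966282684336 [ 0.6 -0.3  0.   0.4  0.1  0.5 -0.1 -1.5 -1.1 -0.3  0.1  0.2  0.4  0.8
  1.8  1.3 -0.8 -0.8  0.2 -1.1 -0.6]
[0.58748692 0.08604644 0.19821349] sh 0.044750199956934834 0.051478332733943755
[ 0.58298413 -0.01774639  0.19821349] sh 0.04453604081357934 -0.0524119030287951
[[0.54064973 0.03645937 0.14      ]]
```

```bash
python3 - <<'E'
from h import *
s=robot.sense(); setcmd(s['tcp_pos'],s['eef_rot'][2]); plan([.447,.331,.25],-84.4)
E
```

```text
delta mm [-335.9  163.2 -127.7] turn about tool y -7.4
```

Request:
{"op": "step_arm", "data": {
  "deltas": [
    [[-40,0,-15],[0,-2,0]],
    [[-80,0,-30],[0,-4,0]],
    [[-125,0,-47],[0,-6,0]],
    [[-170,10,-65],[0,-7.4,0]],
    [[-215,30,-82],[0,-7.4,0]]
  ],
  "hand": 1
}}

```text
clock: 15.1
tcp_pos: [0.4891, 0.2086, 0.3854]
eef_rot: [-89.9, 0.0, -84.4]
force: [1.3, 0.1, -0.5]
finger_gap: 0.0913
```

Request:
{"op": "step_arm", "data": {
  "deltas": [
    [[-43,30,-13],[0,0,0]],
    [[-86,60,-25],[0,0,0]],
    [[-110,100,-34],[0,0,0]],
    [[-110,130,-34],[0,0,0]],
    [[-110,133,-34],[0,0,0]]
  ]
}}

```text
clock: 15.6
tcp_pos: [0.4425, 0.3126, 0.2482]
eef_rot: [-90.4, -0.2, -84.3]
force: [-0.5, -0.3, 1.0]
finger_gap: 0.0912
```

```bash
python3 - <<'E'
from h import *
for i in range(3): c=camera('wrist')
cv2.imwrite('pics/w7.png',c['pixels'][:,:,::-1]); pickle.dump(c,open('w7.pkl','wb'))
s=robot.sense(); print(s['tcp_pos'],s['eef_rot'],s['clock'],s['force'])
E
```

```text
[0.44592343 0.31278434 0.25351193] [-8.99690859e+01  6.62294027e-03 -8.44609521e+01] 15.75 [0.21736661 0.06697657 1.65404273]
```

View pics/w7.png

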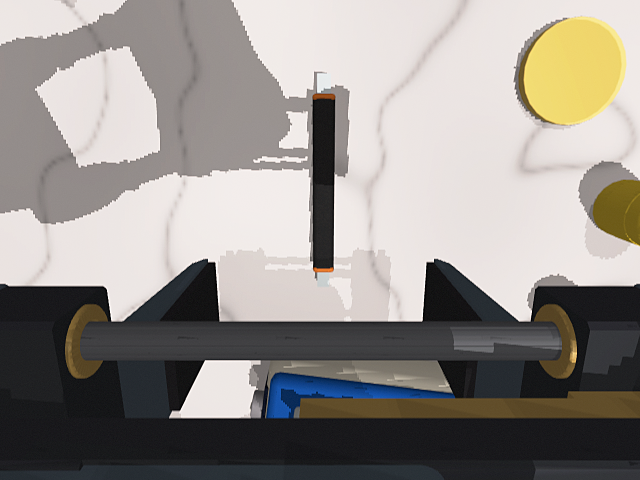

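```bash
python3 - <<'E'
from h import *
c=pickle.load(open('w7.pkl','rb')); w1=pickle.load(open('w1.pkl','rb'))
A=onz(c,(324,95),.024);B=onz(c,(324,271),.024); print(A,B,np.linalg.norm(A-B),(A+B)/2,np.degrees(np.arctan2(-(A-B)[0],(A-B)[1])))
A2=onz(w1,(287,66),.024);B2=onz(w1,(296,205),.024); print((A2+B2)/2,np.linalg.norm(A2-B2),np.degrees(np.arctan2(-(A2-B2)[0],(A2-B2)[1])))
ma=lambda P,Q:0
print(tri([(c,(324,95)),(w1,(287,66))]),tri([(c,(324,271)),(w1,(296,205))]))
M=(A+B)/2; s=robot.sense(); setcmd(s['tcp_pos'],s['eef_rot'][2]); plan([M[0],M[1],.021],-84.4)
E
```

```text
[0.43856258 0.41187689 0.024     ] [0.45467686 0.24976764 0.024     ] 0.1629081949722075 [0.44661972 0.33082226 0.024     ] 5.676770125688211
[0.44593461 0.33086604 0.024     ] 0.16015465652583621 4.995649300601861
(array([0.43833197, 0.41228448, 0.01341585]), [np.float64(0.37871776722639583), np.float64(0.3787177672262907)]) (array([0.45385612, 0.25334676, 0.03470778]), [np.float64(0.43896139472729073), np.float64(0.4389613947273783)])
delta mm [-17.9 232.5   2.4] turn about tool y -0.1
```

Request:
{"op": "step_arm", "data": {
  "deltas": [
    [[-10,40,2],[0,0,0]],
    [[-18,80,2],[0,0,0]],
    [[-18,125,2],[0,0,0]],
    [[-18,170,2],[0,0,0]],
    [[-18,195,2],[0,0,0]]
  ]
}}

```text
clock: 16.25
tcp_pos: [0.4463, 0.3306, 0.0564]
eef_rot: [-90.0, -0.0, -84.5]
force: [-0.1, -0.7, -0.0]
finger_gap: 0.0912
```

Request:
{"op": "step_arm", "data": {
  "deltas": [
    [[0,8,0],[0,0,0]],
    [[0,14,0],[0,0,0]],
    [[0,20,0],[0,0,0]],
    [[0,24,0],[0,0,0]],
    [[0,24,0],[0,0,0]]
  ]
}}

```text
clock: 16.75
tcp_pos: [0.4458, 0.3313, 0.034]
eef_rot: [-90.0, 0.0, -84.4]
force: [-0.1, -0.1, 0.7]
finger_gap: 0.0909
```

```bash
python3 - <<'E'
from h import *
for i in range(3): c=camera('wrist')
cv2.imwrite('pics/w8.png',c['pixels'][:,:,::-1]); pickle.dump(c,open('w8.pkl','wb'))
s=robot.sense(); print(s['tcp_pos'],s['eef_rot'],s['clock'],s['force'])
E
```

```text
[0.44569871 0.33133509 0.03412833] [-8.99549114e+01  2.03957674e-02 -8.44237614e+01] 16.9 [ 0.31269177 -0.22972415  0.65569862]
```

View pics/w8.png

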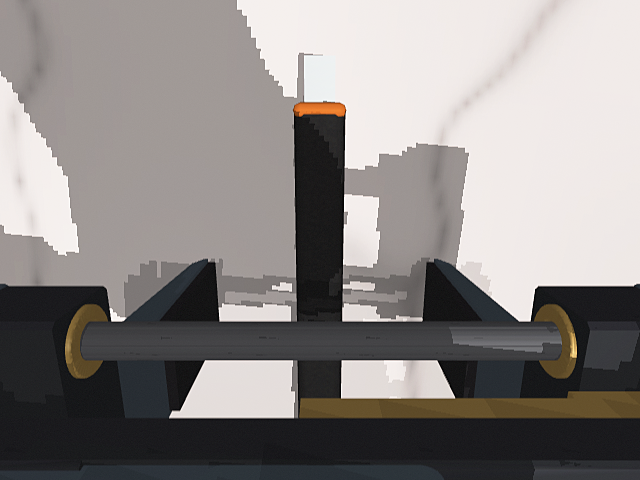

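Request:
{"op": "step_arm", "data": {
  "deltas": [
    [[0,4,0],[0,0,0]],
    [[0,8,0],[0,0,0]],
    [[0,11,0],[0,0,0]],
    [[0,13,0],[0,0,0]],
    [[0,13,0],[0,0,0]]
  ]
}}

```text
clock: 17.4
tcp_pos: [0.4452, 0.331, 0.0202]
eef_rot: [-90.0, -0.0, -84.4]
force: [-0.0, -0.7, 0.1]
finger_gap: 0.0914
```

Request:
{"op": "step_arm", "data": {
  "deltas": [
    [[0,0,0],[0,0,0]],
    [[0,0,0],[0,0,0]],
    [[0,0,0],[0,0,0]],
    [[0,0,0],[0,0,0]],
    [[0,0,0],[0,0,0]]
  ],
  "hand": -0.4
}}

```text
clock: 17.9
tcp_pos: [0.4454, 0.3311, 0.0206]
eef_rot: [-90.0, 0.0, -84.4]
force: [-0.2, 0.0, 0.1]
finger_gap: 0.0541
```

Request:
{"op": "step_arm", "data": {
  "deltas": [
    [[0,0,0],[0,0,0]],
    [[0,0,0],[0,0,0]],
    [[0,0,0],[0,0,0]],
    [[0,0,0],[0,0,0]],
    [[0,0,0],[0,0,0]]
  ],
  "hand": -1,
  "grip_force": 30
}}

```text
clock: 18.4
tcp_pos: [0.4454, 0.3311, 0.0205]
eef_rot: [-90.0, -0.0, -84.4]
force: [-0.4, -0.4, -0.4]
finger_gap: 0.0199
```

Request:
{"op": "step_arm", "data": {
  "deltas": [
    [[0,0,0],[0,0,0]],
    [[0,0,0],[0,0,0]],
    [[0,0,0],[0,0,0]],
    [[0,0,0],[0,0,0]],
    [[0,0,0],[0,0,0]]
  ]
}}

```text
clock: 18.9
tcp_pos: [0.4454, 0.3312, 0.0206]
eef_rot: [-90.0, -0.0, -84.4]
force: [-0.6, -1.6, 0.9]
finger_gap: 0.0203
```

```bash
python3 - <<'E'
from h import *
setcmd([.4454,.3312,.0206],-84.4); plan([.5406,.0365,.27],-92.35)
E
```

```text
delta mm [ 302.6 -249.4   66. ] turn about tool y 7.9
```

Request:
{"op": "step_arm", "data": {
  "deltas": [
    [[0,-10,0],[0,0,0]],
    [[0,-45,0],[0,0,0]],
    [[0,-90,0],[0,0,0]],
    [[0,-135,0],[0,0,0]],
    [[0,-180,0],[0,0,0]]
  ]
}}

```text
clock: 19.4
tcp_pos: [0.4449, 0.3308, 0.203]
eef_rot: [-90.0, -0.0, -84.4]
force: [1.4, 0.3, -2.5]
finger_gap: 0.0197
```

Request:
{"op": "step_arm", "data": {
  "deltas": [
    [[0,-40,0],[0,0,0]],
    [[30,-69,6],[0,2,0]],
    [[75,-69,16],[0,4,0]],
    [[120,-69,26],[0,6,0]],
    [[165,-69,36],[0,8,0]]
  ]
}}

```text
clock: 19.9
tcp_pos: [0.4972, 0.1688, 0.2705]
eef_rot: [-90.0, 0.0, -92.5]
force: [0.9, 0.1, -2.7]
finger_gap: 0.0197
```

```bash
python3 - <<'E'
from h import *
s=robot.sense(); print(s['tcp_pos'],s['eef_rot'],s['clock'])
setcmd([.4454,.3312,.0206],-84.4); apply([0,-180,0],0); apply([165,-69,36],8); plan([.5406,.0365,.27],-92.35)
E
```

```text
[0.49717552 0.16881914 0.27049595] [-8.99536386e+01  7.84828479e-03 -9.24662821e+01] 19.9
cmd now [0.4454 0.3312 0.2006] -84.4
cmd now [0.4973 0.1705 0.2696] -92.4
delta mm [132.1  -0.4  48.8] turn about tool y -0.1
```

Request:
{"op": "step_arm", "data": {
  "deltas": [
    [[40,0,15],[0,0,0]],
    [[80,0,30],[0,0,0]],
    [[115,0,42],[0,0,0]],
    [[132,0,49],[0,0,0]],
    [[132,0,49],[0,0,0]]
  ]
}}

```text
clock: 20.4
tcp_pos: [0.5411, 0.0342, 0.27]
eef_rot: [-90.0, -0.0, -92.6]
force: [-0.3, 0.2, -1.7]
finger_gap: 0.0197
```

```bash
python3 - <<'E'
from h import *
for i in range(4): c=camera('wrist')
cv2.imwrite('pics/w9.png',c['pixels'][:,:,::-1]); pickle.dump(c,open('w9.pkl','wb'))
for n in ['scene','side']:
    d=camera(n); cv2.imwrite(f'pics/{n}9.png',d['pixels'][:,:,::-1]); pickle.dump(d,open(n+'9.pkl','wb'))
s=robot.sense(); print(s['tcp_pos'],s['eef_rot'],s['clock'],s['force'])
a=cv2.imread('pics/scene9.png')[150:270,250:410]; b=cv2.imread('pics/side9.png')[160:310,180:350]
cv2.imwrite('pics/ss9.png',np.hstack([cv2.resize(a,(400,300),interpolation=3),cv2.resize(b,(400,300),interpolation=3)]))
E
```

```text
[0.5403114  0.03734031 0.26974866] [-9.00009550e+01  7.09982648e-03 -9.23598424e+01] 20.7 [ 0.81799515 -0.1711773  -1.95789693]
```

View pics/w9.png

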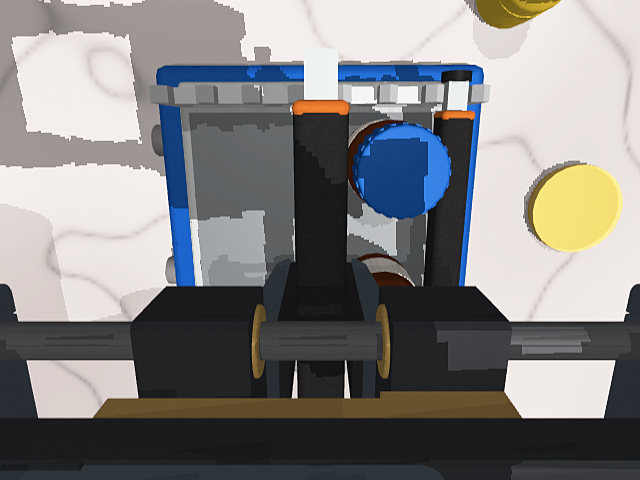

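View pics/ss9.png

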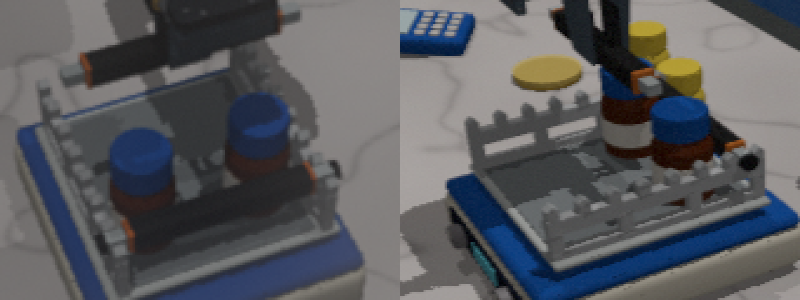

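```bash
python3 - <<'E'
from h import *
c=pickle.load(open('w9.pkl','rb')); p=np.load('sh2.npy'); T=np.array([.5403,.0373])
ax=tax(-92.36)
for q,z,e in [((321.5,100.5),.2732,83),((321,48.5),.267,100),((321.5,250),.2732,0)]:
    W=onz(c,q,z); d=(W[:2]-T)*1000; print(q,'along tool -x',-d@ax[0,:2],'exp',e,'across z',d@ax[2,:2])
# where do slot pixels at left fall: project slot edges
P=[(x,y,163) for x in(-14,14) for y in(88,98)]; print(proj(c,S2W(p,P)))
im=cv2.imread('pics/w9.png')
P=[(x,y,163) for x in range(-98,99,28) for y in(88,98)]
for a in proj(c,S2W(p,P)): cv2.circle(im,(int(round(a[0])),int(round(a[1]))),1,(0,255,0),-1)
cv2.imwrite('pics/w9o.png',cv2.resize(im[40:130,140:500],(800,400),interpolation=cv2.INTER_NEAREST))
E
```

```text
(321.5, 100.5) along tool -x 81.7375161542745 exp 83 across z 0.779530356771612
(321, 48.5) along tool -x 99.38766662431816 exp 100 across z 0.6311785736604572
(321.5, 250) along tool -x 27.695703837869452 exp 0 across z 0.7327258995403062
[[297.15758501 101.8734009 ]
 [296.88903869  84.16801132]
 [343.87499999 101.80365487]
 [344.0972107   84.09574376]]
```

View pics/w9o.png

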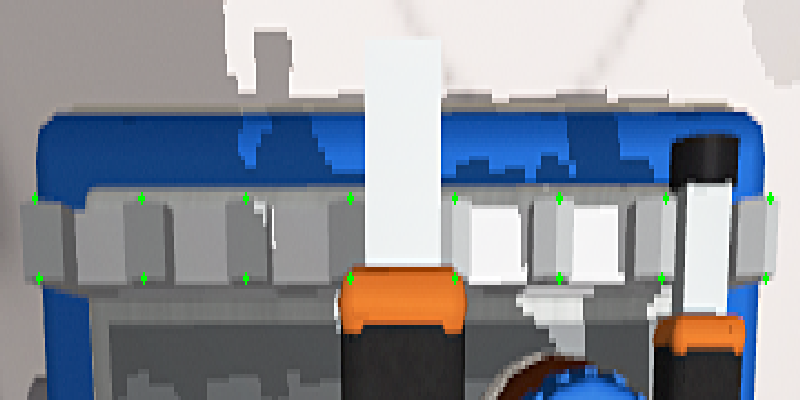

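Request:
{"op": "step_arm", "data": {
  "deltas": [
    [[0.5,20,0],[0,0,0]],
    [[1,45,0],[0,0,0]],
    [[1,65,0],[0,0,0]],
    [[1,80,0],[0,0,0]],
    [[1,85,0],[0,0,0]]
  ]
}}

```text
clock: 21.2
tcp_pos: [0.5397, 0.0362, 0.1833]
eef_rot: [-90.1, 0.0, -92.4]
force: [0.9, -0.1, -1.7]
finger_gap: 0.0196
```

```bash
python3 - <<'E'
from h import *
for i in range(4): c=camera('wrist')
cv2.imwrite('pics/w10.png',c['pixels'][:,:,::-1]); pickle.dump(c,open('w10.pkl','wb'))
for n in ['scene','side']:
    d=camera(n); cv2.imwrite(f'pics/{n}10.png',d['pixels'][:,:,::-1]); pickle.dump(d,open(n+'10.pkl','wb'))
s=robot.sense(); print(s['tcp_pos'],s['eef_rot'],s['clock'],s['force'])
a=cv2.imread('pics/scene10.png')[150:270,250:410]; b=cv2.imread('pics/side10.png')[160:310,180:350]
cv2.imwrite('pics/ss10.png',np.hstack([cv2.resize(a,(400,300),interpolation=3),cv2.resize(b,(400,300),interpolation=3)]))
E
```

```text
[0.54106714 0.03556574 0.18541497] [-8.99184584e+01 -1.19449051e-03 -9.24157220e+01] 21.5 [-0.31764865  0.78747824 -2.21059665]
```

View pics/w10.png

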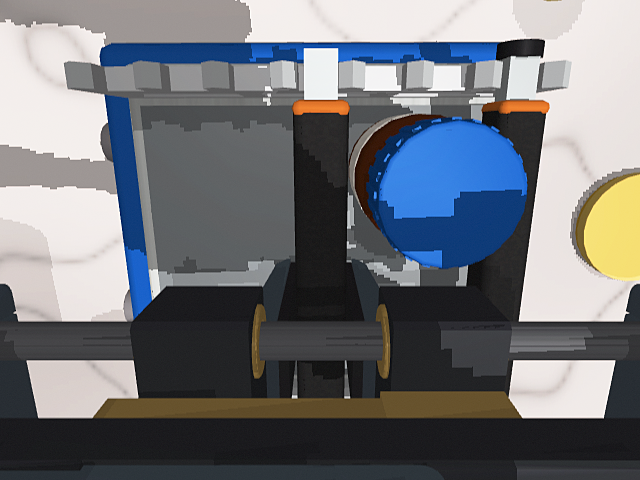

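View pics/ss10.png

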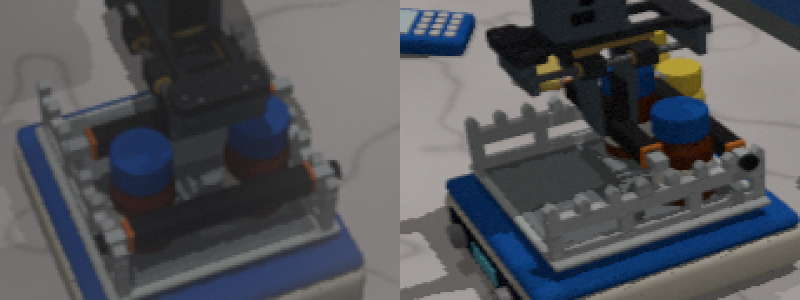

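```bash
python3 - <<'E'
from h import *
c=pickle.load(open('w10.pkl','rb')); p=np.load('sh2.npy')
im=cv2.imread('pics/w10.png'); big=cv2.resize(im[40:120,200:460],(780,400),interpolation=cv2.INTER_NEAREST)
P=[(x,y,163) for x in range(-98,99,28) for y in(88,98)]
for a in proj(c,S2W(p,P)): cv2.circle(big,(int((a[0]-200)*3),int((a[1]-40)*5)),3,(0,255,0),-1)
s=pickle.load(open('side10.pkl','rb')); b=cv2.resize(s['pixels'][200:290,230:350,::-1],(780,585)[:2],interpolation=3)[:,:]
P=[(x,-98,163) for x in range(-98,99,28)]
for a in proj(s,S2W(p,P)): cv2.circle(b,(int((a[0]-230)*6.5),int((a[1]-200)*6.5)),3,(0,255,0),-1)
cv2.imwrite('pics/w10o.png',big); cv2.imwrite('pics/s10o.png',b)
E
```

```text
(no output)
```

View pics/w10o.png

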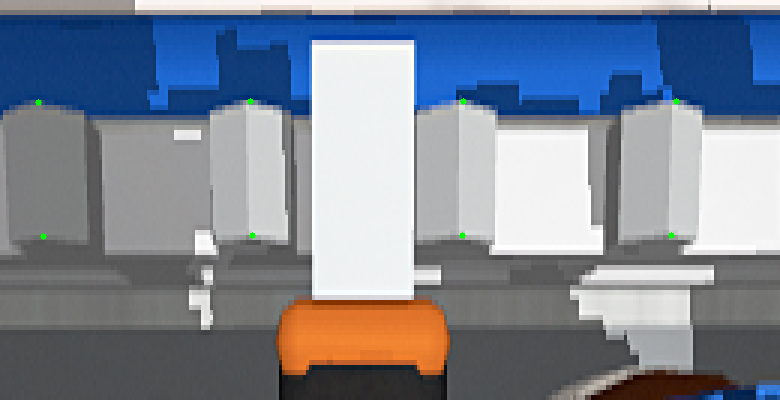

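View pics/s10o.png

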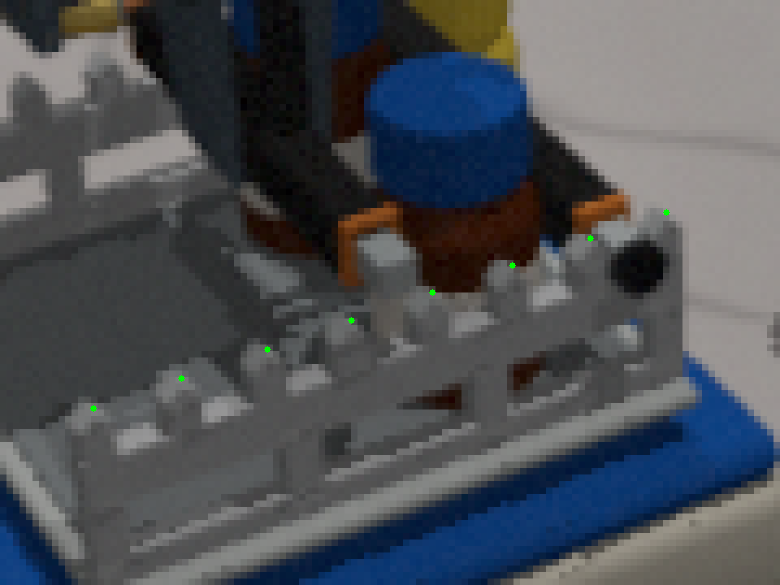

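Request:
{"op": "step_arm", "data": {
  "deltas": [
    [[0,4,-0.5],[0,0,0]],
    [[0,8,-0.7],[0,0,0]],
    [[0,11,-0.7],[0,0,0]],
    [[0,14,-0.7],[0,0,0]],
    [[0,14,-0.7],[0,0,0]]
  ]
}}

```text
clock: 22.0
tcp_pos: [0.5397, 0.0355, 0.17]
eef_rot: [-90.0, -0.0, -92.4]
force: [-0.6, 0.8, -2.2]
finger_gap: 0.0199
```

Request:
{"op": "step_arm", "data": {
  "deltas": [
    [[0,1,0],[0,0,0]],
    [[0,2,0],[0,0,0]],
    [[0,3,0],[0,0,0]],
    [[0,4,0],[0,0,0]],
    [[0,4,0],[0,0,0]]
  ]
}}

```text
clock: 22.5
tcp_pos: [0.5398, 0.0355, 0.1664]
eef_rot: [-90.0, -0.0, -92.4]
force: [-0.8, -0.4, -1.6]
finger_gap: 0.0199
```

Request:
{"op": "step_arm", "data": {
  "deltas": [
    [[0,1,0],[0,0,0]],
    [[0,2,0],[0,0,0]],
    [[0,3,0],[0,0,0]],
    [[0,4,0],[0,0,0]],
    [[0,4,0],[0,0,0]]
  ]
}}

```text
clock: 23.0
tcp_pos: [0.5398, 0.0355, 0.1624]
eef_rot: [-90.0, -0.0, -92.4]
force: [0.6, -0.2, -2.6]
finger_gap: 0.0199
```

Request:
{"op": "step_arm", "data": {
  "deltas": [
    [[0,0.5,0],[0,0,0]],
    [[0,1,0],[0,0,0]],
    [[0,1.5,0],[0,0,0]],
    [[0,1.5,0],[0,0,0]],
    [[0,1.5,0],[0,0,0]]
  ]
}}

```text
clock: 23.5
tcp_pos: [0.5399, 0.0355, 0.161]
eef_rot: [-90.0, -0.0, -92.4]
force: [-0.2, 0.1, -1.8]
finger_gap: 0.0203
```

Request:
{"op": "step_arm", "data": {
  "deltas": [
    [[0,0.5,0],[0,0,0]],
    [[0,1,0],[0,0,0]],
    [[0,1,0],[0,0,0]],
    [[0,1,0],[0,0,0]],
    [[0,1,0],[0,0,0]]
  ]
}}

```text
clock: 24.0
tcp_pos: [0.54, 0.0355, 0.1605]
eef_rot: [-90.0, -0.0, -92.4]
force: [-2.4, 0.4, 6.5]
finger_gap: 0.0197
```

```bash
python3 - <<'E'
from h import *
c=camera('wrist'); s=camera('side'); e=camera('scene')
b=cv2.resize(s['pixels'][200:290,230:350,::-1],(500,375),interpolation=3)
a=cv2.resize(c['pixels'][30:120,200:460,::-1],(800,225),interpolation=3)
d=cv2.resize(e['pixels'][170:260,260:400,::-1],(300,193),interpolation=3)
im=np.zeros((600,800,3),np.uint8); im[:225]=a; im[225:,:500]=b; im[225:418,500:]=d
cv2.imwrite('pics/x11.png',im)
E
```

```text
(no output)
```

View pics/x11.png

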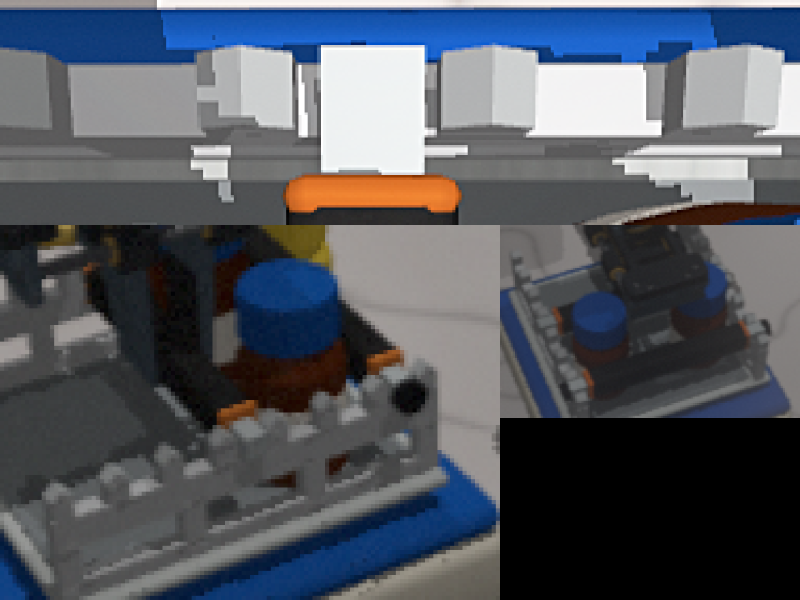

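Both tangs sit down between their teeth, so I release.

Request:
{"op": "step_arm", "data": {
  "deltas": [
    [[0,-0.5,0],[0,0,0]],
    [[0,-0.5,0],[0,0,0]],
    [[0,-0.5,0],[0,0,0]],
    [[0,-0.5,0],[0,0,0]],
    [[0,-0.5,0],[0,0,0]]
  ],
  "hand": -0.2
}}

```text
clock: 24.65
tcp_pos: [0.5399, 0.0355, 0.1605]
eef_rot: [-90.0, 0.0, -92.4]
force: [0.2, 0.1, -0.2]
finger_gap: 0.0367
```

Request:
{"op": "step_arm", "data": {
  "deltas": [
    [[0,-2,0],[0,0,0]],
    [[0,-8,0],[0,0,0]],
    [[0,-20,0],[0,0,0]],
    [[0,-45,0],[0,0,0]],
    [[0,-80,0],[0,0,0]]
  ]
}}

```text
clock: 25.15
tcp_pos: [0.5392, 0.0355, 0.2413]
eef_rot: [-90.1, -0.0, -92.4]
force: [1.9, 0.1, 0.4]
finger_gap: 0.0368
```

Request:
{"op": "step_arm", "data": {
  "deltas": [
    [[0,-40,0],[0,0,0]],
    [[0,-80,0],[0,0,0]],
    [[5,-120,0],[0,0,0]],
    [[5,-165,0],[0,0,0]],
    [[5,-175,0],[0,0,0]]
  ]
}}

```text
clock: 25.65
tcp_pos: [0.5406, 0.0304, 0.4217]
eef_rot: [-89.5, -0.0, -92.4]
force: [-0.3, -0.1, -1.1]
finger_gap: 0.0364
```

```bash
python3 - <<'E'
from h import *
for i in range(3): c=camera('wrist')
cv2.imwrite('pics/w12.png',c['pixels'][:,:,::-1]); pickle.dump(c,open('w12.pkl','wb'))
for n in ['scene','side']:
    d=camera(n); cv2.imwrite(f'pics/{n}12.png',d['pixels'][:,:,::-1]); pickle.dump(d,open(n+'12.pkl','wb'))
s=robot.sense(); print(s['tcp_pos'],s['eef_rot'],s['clock'],s['force'],s['finger_gap'])
a=cv2.imread('pics/scene12.png')[150:300,240:470]; b=cv2.imread('pics/side12.png')[160:310,180:350]
cv2.imwrite('pics/ss12.png',np.hstack([cv2.resize(a,(460,300),interpolation=3),cv2.resize(b,(340,300),interpolation=3)]))
E
```

```text
[0.53907392 0.03055405 0.4142985 ] [-9.01235365e+01  2.24844263e-03 -9.24266992e+01] 25.9 [ 0.13429683  0.79691798 -0.48677885] 0.036789933151114416
```

View pics/w12.png

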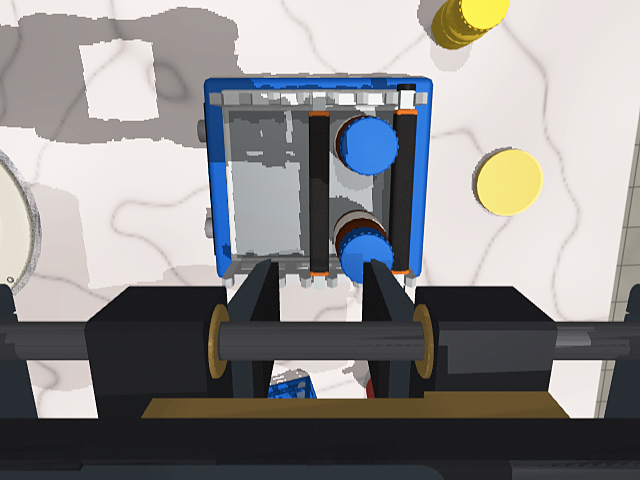

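View pics/ss12.png

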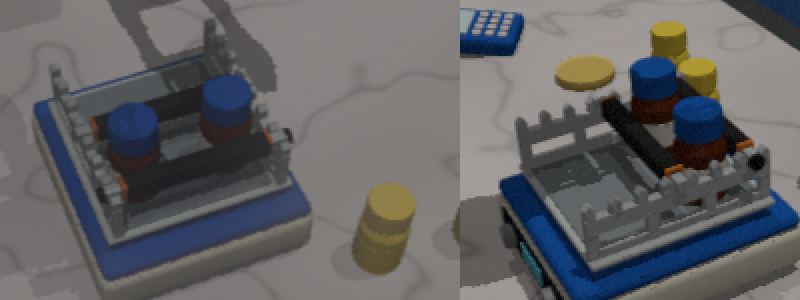

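```bash
python3 - <<'E'
from h import *
c=pickle.load(open('w12.pkl','rb')); p=np.load('sh2.npy'); co,s=np.cos(p[2]),np.sin(p[2])
a=pickle.load(open('scene12.pkl','rb')); b=pickle.load(open('side12.pkl','rb'))
f=lambda W:np.round([co*(W[0]-p[0])+s*(W[1]-p[1]),-s*(W[0]-p[0])+co*(W[1]-p[1]),W[2]],4)
print('loaded',f(onz(c,(369.5,145.5),.204)),'placed',f(onz(c,(367,258),.204)))
print('bar sleeve ends',f(onz(c,(319,111),.164)),f(onz(c,(319,273),.164)))
uu=lambda q:np.array(q)/2+[240,150]; vv=lambda q:np.array(q)/2+[180,160]
print('placed tri',f(tri([(a,uu((133,119))),(b,vv((697-460,106)))])[0]))
print('loaded tri',f(tri([(a,uu((226,90))),(b,vv((653-460,68)))])[0]))
print('bar right end top',f(tri([(a,uu((97,120))),(c,(319,273))])[0]),'left',f(tri([(b,vv((612-460,99))),(c,(319,111))])[0]))
print(robot.sense()['clock']); robot.sign_off()
E
```

```text
loaded [0.0436 0.0511 0.204 ] placed [ 0.0442 -0.0514  0.204 ]
bar sleeve ends [-0.0002  0.0811  0.164 ] [-0.0006 -0.0806  0.164 ]
placed tri [ 0.0444 -0.0516  0.2045]
loaded tri [0.0432 0.0493 0.2029]
bar right end top [ 0.0003 -0.0774  0.1691] left [0.0025 0.0803 0.1588]
25.9
the job is handed in; nothing more can be done
```

The second amber bottle is on the shaker deck and the retaining bar is in the x = 0 slots in front of both bottles. I handed the job in at 25.9 s.

**Bottle:** It touched the far bar, I backed it off slightly, then lowered it onto the deck and let it go. My last check puts it at shaker (44, −51) mm and the loaded bottle at (44, +51) mm. Both stand upright with the middle free.

**Bar:** It went into both slots without side force and met the slot floors at the expected height. A push of a few newtons confirmed contact before I let it go. In the last pictures both ends sit between their teeth, with the sleeve centred within about 1 mm.

**Checks that disagreed:**
- The bottles measure x = 44 mm instead of the 46 mm a touching bottle should have. Contact with the bar was felt, and the loaded bottle shows the same 2 mm, so I put it down to calibration.
- Rail features looked 1–2% small in the wrist pictures, equal to about 6 mm of height error. Positions near the middle were hardly affected.
- The rough last measurement of the bar's end heights gave 169 mm (right) and 159 mm (left) against 164 mm expected. I trust the contact height and the pictures more.

The neighbouring things visible in the last pictures looked unmoved, though I did not measure each one.

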